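Seat a drop-in filter in a lens adapter with cross-lock tweezers

TASK

Take the cross-lock tweezers from their stand (squeezing the grips opens the tips, letting go closes them), clip them onto the tab of the glass drop-in filter and draw it up out of the acrylic rack, then slide it down into the slot on top of the lens mount adapter, feeling for the slot and pressing gently, until it clicks and is fully home. Touch the filter only with the tweezers. Then let go of it, stand the tweezers back in their stand, all the way down, and leave everything else where it is.

Things in the scene. Friction and masses are not known exactly. Their poses are not given: they have to be found in the camera images.
- tweezers: Steel cross-lock (self-closing) tweezers with two dark fibre grips, 106 mm long, 46 g, standing tips down in the stand. Origin: between the closed tips, at their ends; z runs up to the tail; grips and tips move along x. The arms are joined at the tail (100 mm up) and cross 30 mm up, so squeezing the grips together opens the tips, and letting go closes them.
- tw_grip (a point): Where to take the tweezers: midway between the grip faces, 55 mm above the tips. The faces are square to x, 26 mm apart at rest, 12 mm wide, 18 mm high. Fingers closed to 25.3 mm hold the tweezers with the tips nearly shut; at 19.5 mm the tips stand 14 mm apart (about 26 N on each grip: allow 45 N); the stop is at 18.8 mm. Wider than 26 mm they drop.
- tw_tail (a point): Top of the tail, 106 mm above the tips. With the tips round the filter's 6 mm tab, opening the fingers makes the tips touch it at 23 mm and clamp it harder up to 26 mm: at 25 mm they hold it with about 4 N while each grip still presses on its finger with about 12 N, enough to carry it and to push down with up to about 10 N.
- tw_tips (a point): Point between the tips, at their lower ends (the tweezers' origin). Each tip is 9 mm wide (y), 2.4 mm thick, flat for 14 mm; shut, the lowest 24 mm are up to 8 mm thick along x.
- stand: Clear acrylic block 52 x 52 mm on an aluminium base 60 x 60 mm, 30 mm high, fixed. One slot in the top, 10 mm (x) by 11.4 mm (y), 24 mm deep, with a 3 mm lead-in; the tweezers stand in it and may lean a little.
- stand_slot (a point): Floor of that slot, at its centre, 6 mm above the shelf: the tips rest here. Axes as the stand's; the tweezers start with their x along the stand's x, and go back so (or turned half round).
- rack: Clear acrylic filter rack, 76 x 74 mm, 30 mm high, fixed, with two slots 34 mm apart along x, each 13 mm (x) by 49 mm (y), 24 mm deep. One holds the filter, the other the spare frame; which is which changes. Origin under its centre.
- filter: Drop-in filter, 25 to 50 g: black frame with a round glass, 46 mm wide (y), 8 mm thick (x), 60 mm high; on top a cap 24 (x) by 60 (y) by 4 mm and on its middle an upright tab. Only this one has glass, cap and tab. Origin: centre of the underside; z up; 6 mm above the shelf in the rack. Two beads on its -x face, 16 mm up, stand out 1.4 mm and click past a spring in the adapter.
- filter_tab (a point): Centre of the filter's tab, which is 6 mm thick (x), 14 mm wide (y) and 14 mm high, from the cap's top (64 mm above the filter's origin) up. Tips let down nearly to the cap on both faces of the tab grip it best; when pushed, they slip down the tab until they bear on the cap.
- spare: Spare black open frame, 46 x 8 x 61 mm, without glass, cap or tab, in the other slot of the rack. Leave it.
- adapter: Aluminium helicoid lens mount adapter, optical axis along x, 64 mm up. Its rear mount is fixed by a foot to an acrylic riser 110 x 110 mm, 18 mm high. The front barrel has the filter slot on top and is run in or out along x by an amount that is not measured and differs each time; it stays where it is. The filter goes in with its x along the adapter's x (same way round).
- adapter_rim (a point): Point on the adapter, straight above its origin, at the height of the flat rim round the slot (98 mm above the shelf; rim 28 by 64 mm). The slot is 10.8 mm (x) by 48 mm (y) with a 2 mm lead-in. Its middle lies anywhere within 6 mm either way along the adapter's x of this point (in y it is right on it): look or feel for it, touching the rim lightly.
- adapter_seat (a point): Point on the adapter straight above its origin, 38 mm above the shelf: fully home, the filter's origin is at this height and this y (in x where the slot is) and its cap rests on the rim. Sliding in takes 1 to 3 N, the click over the spring in the last 7 mm up to about 6 N, then a firm stop; over about 10 N is too hard.
- bowl: Bystander: white ceramic bowl, 132 mm across, 40 mm high, with two metal hot shoe covers in it. Origin under its centre.
- blower: Bystander: black rubber air blower, 58 mm across, 105 mm high, standing. Origin under its centre.
- lenscap: Bystander: black lens cap, 68 mm across, 9 mm thick, lying flat. Origin under its centre.
Things that resemble listed ones, but are neither listed nor needed, are in the scene too. Leave any orange look-alike of the rack alone.

How it is judged:
By the outcome, as a careful person would: the job done as asked, in the order asked, and still so for the second after the job is handed in, with the robot touching nothing.
It also fails if it takes over 72 s, if anything falls off the work surface, if the arm or the gripper's body presses on something with over 40 N, if the wrist force passes 120 N, or if a joint passes its speed limit or range.

ROBOT

A 7-joint arm with a two-finger parallel gripper is mounted at the origin on the work surface. World frame = base frame: x ahead of the robot, y to its left, z up, the work surface at z = 0. Lengths are in mm, angles in rad, forces in N, time in s.
With the tool pointing down it reaches from about 400 to 875 mm from the base axis. Payload 6.5 kg.
Tool frame: the origin (TCP) lies between the finger pads; the fingertips stand 25 mm ahead of it and the grasp point (between the pads) lies 6 mm ahead of it (bot.tips_ahead is the distance from the TCP to the fingertips, in mm); z points along the fingers, y is the line along which they close (so a half turn about z gives the same grasp; the last joint's range is limited). The gripper opens to 88 mm and grips with 3 to 60 N. Pads are 18 mm wide; open, the fingers measure 123 mm over their backs; the gripper's body (75 mm by 187 mm) begins 45 mm behind the grasp point.
Start: joints at [1.269, 0.536, -0.004, 1.538, 0.003, 1.067, -0.071], TCP at [151.851, -632.006, 263.716] pointing down, gripper open.
Joint ranges: [-2.7, 2.7], [-0.37, 2.16], [-1.27, 1.26], [0.24, 2.4], [-1.31, 4.45], [0.19, 1.91], [-2.76, 2.76]. Speed limits (rad/s): [2.39, 2.39, 3.14, 3.14, 3.14, 3.14, 3.14].

INTERFACE

Orientations are given as a rotation vector (axis times angle).
In Python, from bench import telemetry, vision, bot gives the robot as it stands.
- The arm moves only by the shell command python3 -m pendant 'ROWS' [FORCE]. ROWS is JSON, a list of rows, each an object of numbers: "x", "y", "z": the shift along the tool's x, y, z in cm; "wx", "wy", "wz": the turn, a rotation vector about the tool's x, y, z in rad; "claw": the opening, from 0 (shut) to 1 (fully open). A call has 1 to 12 rows; each row shifts and turns the commanded pose from where the row before left it, along the tool's axes as they then stand; what a row does not reach is not made up. A row lasts 1/8 s, in which the tool goes at most 62.5 mm and 10.7 degrees, less where a joint would pass 70% of its speed; a pose out of reach is approached as far as the arm can. A call is refused whole if a number of a shift passes 6.25 or a number of a turn 0.188, either way. A call with a gripper value outside its range is refused whole. The fingers move at their own pace and stop on an object; FORCE is the grip in N (left out, the last holds). Time passes only in rows, so rows that do not move let the fingers close. It gives the time, the measured TCP pose, the force, the opening and the grip force at its end, in the units of the state.
- telemetry.get_obs(): the state, without advancing time (a new reading comes with each control period).
- vision.capture(name): name is "side" or "top"; returns (picture, depth): 480x640x3 uint8, blue, green, red; 480x640 float32, mm along the optical axis (not along the pixel's ray), 0 where there is no reading.
- vision.get_calibration(name): a dict with "K" (3x3 intrinsics, pixels), "R" (3x3) and "t" (3): a world point X has camera coordinates R X + t. Camera axes: x right, y down, z forward; pixel columns grow to the right and rows downward; lengths in mm; the calibration is good to about 2 mm. A picture is of the moment at which its call begins. get_calibration takes no time and is no camera call.
- bot.job_done(): hands the job in; it is judged then, once.
The state is a dict: "t": time; "joints": joint angles; "joint_vel": joint speeds; "effort": joint torques, N m; "position": TCP position; "ee_rot": TCP orientation; "force": force on the tool from outside, world axes, zero at the start; "torque": the same for the moment, N m; "grip_width": finger opening in mm; "gripper_force": force on a finger pad.
Only numpy, scipy, OpenCV 4.12 (cv2) and the standard library are available. Lean on these libraries where they do the work, as an engineer would, in place of code of your own. Each camera call takes 0.05 s, during which the arm holds its last target. There are 200 camera calls.

## Working session

There is one attempt and no reset: what is moved stays moved. The work goes in short steps, Python scripts to look and compute and a shell command to move; the robot and the scene stay as the last step left them, time stands still between calls to the robot, and variables do not carry over. Pictures are saved under pics/ and viewed, at most 10 in all, crops included, and the job is handed in when it is done.

```bash
mkdir -p pics && ls && python3 - <<'E'
from bench import telemetry, vision, bot
import cv2, numpy as np
for n in ("side","top"):
    p,d=vision.capture(n); cv2.imwrite(f"pics/{n}0.png",p); np.save(f"pics/{n}0.npy",d)
    c=vision.get_calibration(n); R=np.array(c["R"]);t=np.array(c["t"]); print(n,np.round(c["K"],1).tolist(),(-R.T@t).round(0),R.round(3).tolist())
o=telemetry.get_obs(); print({k:np.round(v,3).tolist() for k,v in o.items()})
E
```

```text
pics
side [[560.9, 0.0, 327.6], [0.0, 560.9, 243.6], [0.0, 0.0, 1.0]] [264. 701. 699.] [[-0.905, -0.426, -0.002], [-0.264, 0.564, -0.782], [0.335, -0.707, -0.623]]
top [[457.3, 0.0, 321.0], [0.0, 457.3, 238.1], [0.0, 0.0, 1.0]] [509.  -3. 794.] [[-0.001, -0.999, -0.049], [-0.991, 0.007, -0.13], [0.131, 0.048, -0.99]]
{'t': 0.1, 'joints': [1.269, 0.537, -0.004, 1.539, 0.003, 1.067, -0.071], 'joint_vel': [0.0, -0.002, -0.001, -0.003, -0.002, 0.001, -0.002], 'effort': [0.003, -57.209, 0.994, -25.223, -0.056, 0.014, 0.0], 'position': [151.712, -631.533, 262.957], 'ee_rot': [-3.118, -0.369, 0.0], 'force': [0.156, -0.259, -0.04], 'torque': [0.027, 0.027, -0.004], 'gripper_force': 0.0, 'grip_width': 88.163}
```

View pics/top0.png

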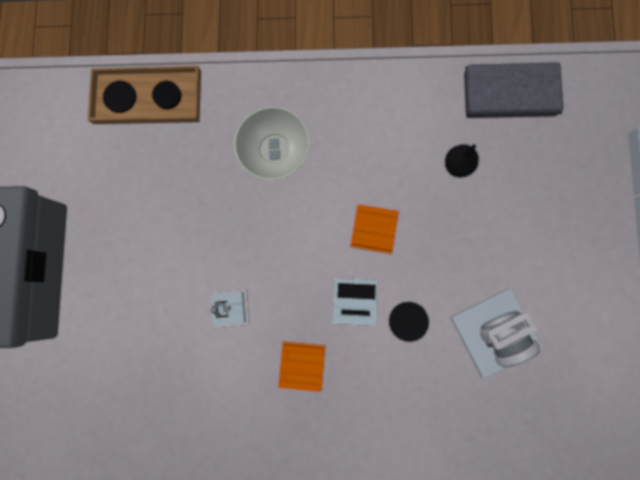

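View pics/side0.png

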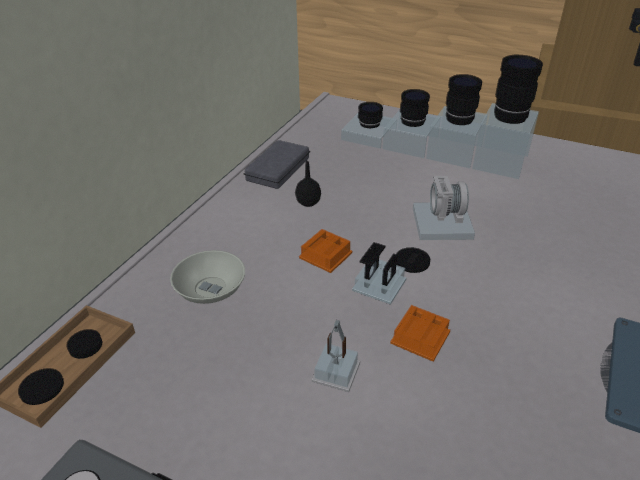

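The top view shows the stand with the tweezers at (229,309), the rack at (355,302) with the capped filter in the upper slot (about (357,291)) and the spare at (355,312). The adapter is on its riser at about (497,333), turned. The side view shows the stand at (337,365), the rack at (382,275) with the filter's tab at about (377,247), and the adapter at (447,200).

```bash
cat > h.py <<'E'
import cv2, numpy as np
from bench import telemetry, vision, bot
def cal(n):
    c=vision.get_calibration(n); return np.array(c["K"]),np.array(c["R"]),np.array(c["t"])
def ray(n,uv):
    K,R,t=cal(n); d=R.T@np.linalg.solve(K,[uv[0],uv[1],1.]); return -R.T@t,d
def onz(n,uv,z):
    o,d=ray(n,uv); return o+d*(z-o[2])/d[2]
def proj(n,X):
    K,R,t=cal(n); p=K@(R@np.array(X,float)+t); return p[:2]/p[2]
def two(uva,uvb,a="top",b="side"):
    o1,d1=ray(a,uva);o2,d2=ray(b,uvb);d1=d1/np.linalg.norm(d1);d2=d2/np.linalg.norm(d2)
    s=np.linalg.lstsq(np.c_[d1,-d2],o2-o1,rcond=None)[0]
    return (o1+s[0]*d1+o2+s[1]*d2)/2, np.linalg.norm(o1+s[0]*d1-o2-s[1]*d2)
def cloud(n,d):
    K,R,t=cal(n); v,u=np.mgrid[:480,:640]
    P=np.stack([(u-K[0,2])/K[0,0]*d,(v-K[1,2])/K[1,1]*d,d],-1)
    return (P-t)@R
E
python3 - <<'E'
from h import *
def crop(n,x,y,w,h,s):
    p=cv2.imread(f"pics/{n}0.png")[y:y+h,x:x+w]; return cv2.resize(p,(w*s,h*s),interpolation=cv2.INTER_CUBIC)
a=crop("top",205,285,50,50,5);b=crop("top",325,270,60,60,5)[:250,:];c=crop("top",450,288,95,93,4)
d=crop("side",310,315,55,75,4);e=crop("side",350,230,65,70,4);f=crop("side",410,170,70,75,4)
im=np.zeros((600,800,3),np.uint8)
x=0
for i in (a,b): im[:i.shape[0],x:x+i.shape[1]]=i; x+=i.shape[1]
im[:250,550:800]=cv2.resize(c,(250,250))
x=0
for i in (d,e,f): im[270:270+i.shape[0],x:x+i.shape[1]]=i; x+=i.shape[1]
cv2.imwrite("pics/crops0.png",im)
for n in("top","side"):
    P=cloud(n,np.load(f"pics/{n}0.npy")); 
    if n=="top":
        for nm,(u,v,w) in dict(stand=(229,309,28),rack=(355,302,34),adap=(497,333,50)).items():
            Q=P[v-w:v+w,u-w:u+w].reshape(-1,3); h,e=np.histogram(Q[:,2],np.arange(-10,130,5)); print(nm,list(zip(e.astype(int).tolist(),h.tolist())))
E
```

```text
stand [(-10, 0), (-5, 827), (0, 1047), (5, 198), (10, 23), (15, 20), (20, 26), (25, 390), (30, 407), (35, 18), (40, 21), (45, 4), (50, 3), (55, 4), (60, 5), (65, 5), (70, 2), (75, 13), (80, 25), (85, 14), (90, 12), (95, 13), (100, 15), (105, 5), (110, 26), (115, 0), (120, 0)]
rack [(-10, 0), (-5, 1118), (0, 1581), (5, 261), (10, 11), (15, 2), (20, 5), (25, 411), (30, 484), (35, 1), (40, 0), (45, 0), (50, 0), (55, 3), (60, 53), (65, 324), (70, 322), (75, 1), (80, 28), (85, 7), (90, 0), (95, 0), (100, 0), (105, 0), (110, 0), (115, 0), (120, 0)]
adap [(-10, 1), (-5, 1840), (0, 3197), (5, 66), (10, 87), (15, 2135), (20, 289), (25, 1), (30, 0), (35, 41), (40, 163), (45, 82), (50, 37), (55, 29), (60, 57), (65, 73), (70, 81), (75, 115), (80, 136), (85, 258), (90, 450), (95, 782), (100, 41), (105, 0), (110, 0), (115, 0), (120, 0)]
```

View pics/crops0.png

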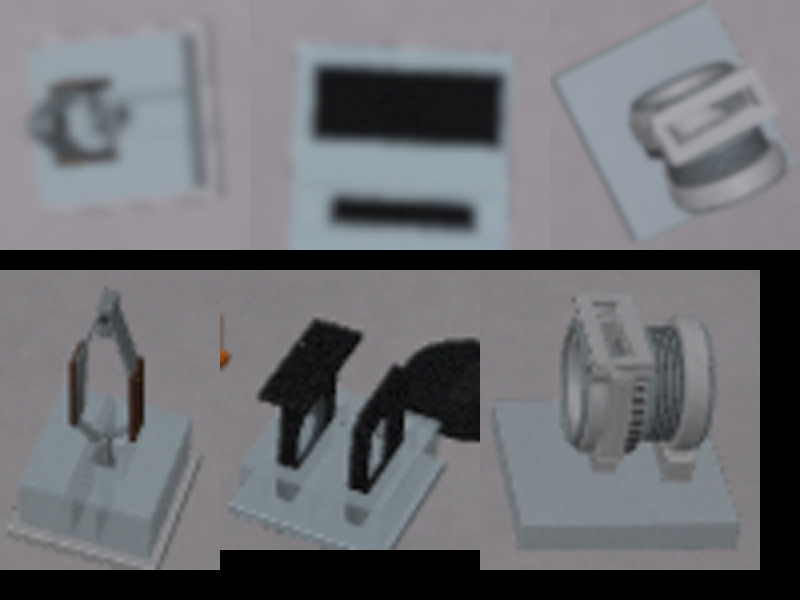

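The crops show the following:
- **Tweezers:** the grips are separated along the image vertical (world x), with the tail tipped slightly to the left of the top crop.
- **Filter:** it is in the upper slot, with its cap clear to see.
- **Adapter:** the slotted rim is turned about 25°, on the barrel end away from the ribbed ring.

Next I fit rectangles to the depth layers.

```bash
python3 - <<'E'
from h import *
P=cloud("top",np.load("pics/top0.npy"))
def fit(nm,u,v,w,z0,z1,rad=None):
    Q=P[v-w:v+w,u-w:u+w].reshape(-1,3); Q=Q[(Q[:,2]>z0)&(Q[:,2]<z1)]
    m=np.median(Q,0)
    if rad: Q=Q[np.hypot(*(Q-m)[:,:2].T)<rad]
    r=cv2.minAreaRect(Q[:,:2].astype(np.float32)); b=cv2.boxPoints(r)
    e=b[1]-b[0]; f=b[2]-b[1]; L=e if np.linalg.norm(e)>np.linalg.norm(f) else f
    print(nm,len(Q),"c",np.round(r[0],1),"size",np.round(r[1],1),"long-axis yaw deg",round(np.degrees(np.arctan2(L[1],L[0])),1),"mean",Q.mean(0).round(1))
fit("stand top",229,309,28,26,34,45)
fit("grips",222,309,12,75,100)
fit("tail",222,309,16,103,120)
fit("rack top",355,302,34,26,34,60)
fit("cap",355,292,30,64,74)
fit("spare",355,312,20,60,72)
fit("tab",355,290,22,79,92)
fit("rim",497,333,50,94,101)
fit("riser",497,333,60,14,21)
# side view layers too
S=cloud("side",np.load("pics/side0.npy"))
P=S
fit("side stand top",337,362,32,26,33,45)
fit("side tail",337,330,20,103,120)
fit("side cap",375,250,28,66,73)
fit("side tab",375,250,22,77,92)
fit("side rim",440,190,35,94,101)
fit("side riser",443,220,45,14,21)
E
```

```text
stand top 792 c [491.6 191.5] size [52.  53.5] long-axis yaw deg -83.6 mean [491.8 188.3  30. ]
grips 77 c [492.  191.1] size [25.8 11.9] long-axis yaw deg 7.1 mean [492.1 191.   86.5]
tail 35 c [491.8 190.7] size [7.3 9.2] long-axis yaw deg -79.2 mean [491.8 190.4 110.4]
rack top 892 c [503.  -22.4] size [67.6 68.4] long-axis yaw deg -1.2 mean [495.5 -21.7  30.1]
cap 656 c [507.1 -22.5] size [58.8 49.7] long-axis yaw deg 87.3 mean [514.3 -22.7  69.8]
spare 385 c [500.  -22.2] size [56.3 37.3] long-axis yaw deg 89.9 mean [502.8 -22.5  68.3]
tab 35 c [520.  -23.5] size [13.2  5.4] long-axis yaw deg 78.8 mean [520.  -23.5  84.1]
rim 914 c [ 447.1 -256.1] size [64.9 64.5] long-axis yaw deg 24.4 mean [ 453.2 -253.8   97.5]
riser 2382 c [ 452.  -254.2] size [110.8 110.7] long-axis yaw deg 26.0 mean [ 458.7 -235.7   18.3]
side stand top 856 c [491.3 192.6] size [53.2 55.5] long-axis yaw deg -82.9 mean [489.6 196.4  30.3]
side tail 47 c [490.8 192.5] size [11.7  6.4] long-axis yaw deg 89.9 mean [490.2 193.9 109.5]
side cap 321 c [507.  -21.3] size [64.2 50.1] long-axis yaw deg 87.5 mean [513.6 -18.   69.8]
side tab 33 c [519.4 -21.7] size [15.7  5.7] long-axis yaw deg 86.3 mean [518.9 -20.5  82.8]
side rim 288 c [ 446.5 -254.2] size [64.2 66.6] long-axis yaw deg -62.7 mean [ 452.3 -248.8   97.4]
side riser 1169 c [ 451.5 -251.7] size [111.1 113.3] long-axis yaw deg -64.0 mean [ 451.5 -233.1   18. ]
```

```bash
cat >> h.py <<'E'
from scipy.spatial.transform import Rotation as Ro
def st():
    o=telemetry.get_obs(); R=Ro.from_rotvec(o["ee_rot"]).as_matrix(); return np.array(o["position"]),R,o
def plan(way, p=None, R=None):
    """way: list of (x,y,z,yawdeg of tool y, rows); prints rows (tool frame cm, rad)"""
    if p is None: p,R,o=st()
    for x,y,z,yw,n in way:
        w=np.radians(yw); Y=np.array([np.cos(w),np.sin(w),0]);Z=np.array([0,0,-1.]);T=np.c_[np.cross(Y,Z),Y,Z]
        rv=Ro.from_matrix(R.T@T).as_rotvec()/n; d=(np.array([x,y,z])-p)/n
        for i in range(n):
            print({k:round(float(v),3) for k,v in zip(("x","y","z"),R.T@d/10)},{k:round(float(v),3) for k,v in zip(("wx","wy","wz"),rv)})
            p=p+d; R=R@Ro.from_rotvec(rv).as_matrix()
E
python3 - <<'E'
from h import *
p,R,o=st(); print(p,R.round(3).tolist())
plan([(480,-200,250,-15,10),(491.5,192,160,6.8,7)])
# slot search in adapter frame
P=cloud("top",np.load("pics/top0.npy"))[290:380,440:550].reshape(-1,3)
for nm,Q in(("top",P),("side",cloud("side",np.load("pics/side0.npy"))[150:250,400:490].reshape(-1,3))):
    a=np.radians(26.3);c=np.array([452,-253]);d=Q[:,:2]-c
    X=d@[np.cos(a),np.sin(a)];Y=d@[-np.sin(a),np.cos(a)]
    for lo in range(-40,40,2):
        k=(X>=lo)&(X<lo+2)&(abs(Y)<18)&(Q[:,2]>22)
        if k.sum(): print(nm,lo,k.sum(),Q[k,2].round(0).min(),np.median(Q[k,2]).round(0),Q[k,2].max().round(0))
E
```

```text
[ 151.71201268 -631.53265358  262.9570057 ] [[0.972, 0.234, -0.0], [0.234, -0.972, 0.001], [-0.0, -0.002, -1.0]]
{'x': 4.2, 'y': -3.428, 'z': 0.134} {'wx': -0.0, 'wy': -0.0, 'wz': -0.107}
{'x': 4.544, 'y': -2.959, 'z': 0.133} {'wx': -0.0, 'wy': -0.0, 'wz': -0.107}
{'x': 4.834, 'y': -2.455, 'z': 0.133} {'wx': -0.0, 'wy': -0.0, 'wz': -0.107}
{'x': 5.069, 'y': -1.923, 'z': 0.132} {'wx': -0.0, 'wy': -0.0, 'wz': -0.107}
{'x': 5.246, 'y': -1.369, 'z': 0.131} {'wx': -0.0, 'wy': -0.0, 'wz': -0.107}
{'x': 5.363, 'y': -0.8, 'z': 0.131} {'wx': -0.0, 'wy': -0.0, 'wz': -0.107}
{'x': 5.418, 'y': -0.221, 'z': 0.131} {'wx': -0.0, 'wy': -0.0, 'wz': -0.107}
{'x': 5.41, 'y': 0.361, 'z': 0.13} {'wx': -0.0, 'wy': -0.0, 'wz': -0.107}
{'x': 5.34, 'y': 0.938, 'z': 0.13} {'wx': -0.0, 'wy': -0.0, 'wz': -0.107}
{'x': 5.209, 'y': 1.505, 'z': 0.13} {'wx': -0.0, 'wy': -0.0, 'wz': -0.107}
{'x': 5.452, 'y': -1.291, 'z': 1.286} {'wx': 0.0, 'wy': 0.0, 'wz': -0.054}
{'x': 5.514, 'y': -0.993, 'z': 1.286} {'wx': 0.0, 'wy': 0.0, 'wz': -0.054}
{'x': 5.56, 'y': -0.692, 'z': 1.286} {'wx': 0.0, 'wy': 0.0, 'wz': -0.054}
{'x':
[... 1183 characters left out ...]
4.0 96.0 98.0
side -32 11 31.0 97.0 99.0
side -30 13 32.0 96.0 100.0
side -28 14 27.0 96.0 99.0
side -26 12 30.0 96.0 99.0
side -24 33 23.0 88.0 97.0
side -22 18 23.0 89.0 95.0
side -20 12 85.0 91.0 94.0
side -18 12 38.0 91.0 94.0
side -16 13 40.0 92.0 94.0
side -14 11 43.0 90.0 94.0
side -12 13 42.0 91.0 94.0
side -10 10 85.0 90.0 93.0
side -8 2 93.0 93.0 94.0
side -6 4 97.0 98.0 99.0
side -4 7 98.0 98.0 101.0
side -2 11 97.0 99.0 100.0
side 0 14 73.0 98.0 101.0
side 2 21 80.0 96.0 99.0
side 4 10 89.0 92.0 97.0
side 14 7 26.0 31.0 98.0
side 16 7 97.0 98.0 98.0
side 18 17 43.0 98.0 101.0
side 20 25 41.0 54.0 101.0
side 22 33 37.0 93.0 101.0
side 24 22 34.0 89.0 97.0
side 26 20 36.0 84.0 95.0
```

```bash
python3 -m pendant '[{"x":4.2,"y":-3.43,"z":0.13,"wz":-0.107,"claw":0.6},{"x":4.54,"y":-2.96,"z":0.13,"wz":-0.107},{"x":4.83,"y":-2.46,"z":0.13,"wz":-0.107},{"x":5.07,"y":-1.92,"z":0.13,"wz":-0.107},{"x":5.25,"y":-1.37,"z":0.13,"wz":-0.107},{"x":5.36,"y":-0.8,"z":0.13,"wz":-0.107},{"x":5.42,"y":-0.22,"z":0.13,"wz":-0.107},{"x":5.41,"y":0.36,"z":0.13,"wz":-0.107},{"x":5.34,"y":0.94,"z":0.13,"wz":-0.107},{"x":5.21,"y":1.5,"z":0.13,"wz":-0.107}]' && python3 -m pendant '[{"x":5.45,"y":-1.29,"z":1.29,"wz":-0.054},{"x":5.51,"y":-0.99,"z":1.29,"wz":-0.054},{"x":5.56,"y":-0.69,"z":1.29,"wz":-0.054},{"x":5.59,"y":-0.39,"z":1.29,"wz":-0.054},{"x":5.6,"y":-0.08,"z":1.29,"wz":-0.054},{"x":5.6,"y":0.22,"z":1.29,"wz":-0.054},{"x":5.58,"y":0.52,"z":1.29,"wz":-0.054},{"x":0},{"x":0}]'
python3 - <<'E'
from h import *
p,R,o=st(); print(p,R.round(3).tolist(),o["joints"],o["grip_width"]); plan([(491.5,192,160,6.8,1)])
E
```

```text
[ 151.71201268 -631.53265358  262.9570057 ] [[0.972, 0.234, -0.0], [0.234, -0.972, 0.001], [-0.0, -0.002, -1.0]] [ 1.26879794  0.53706734 -0.00441574  1.5387354   0.00260545  1.06731119
 -0.07118264] 88.16296863040087
{'x': 52.284, 'y': -72.117, 'z': 10.398} {'wx': -0.001, 'wy': -0.001, 'wz': -1.454}invalid input
```

```bash
python3 -m pendant '[{"x":4.2,"y":-3.43,"z":0.13,"wx":0,"wy":0,"wz":-0.107,"claw":0.6}]'; python3 -m pendant -h
```

```text
t: 0.22
position: [181.4, -590.6, 261.7]
ee_rot: [3.096, 0.529, -0.004]
force: [1.0, -1.1, 0.0]
grip_width: 80.2
gripper_force: 0.0invalid input: not JSON, or not a number
```

```bash
python3 -m pendant '[{"x":4.54,"y":-2.96,"z":0.13,"wx":0,"wy":0,"wz":-0.107,"claw":0.6},{"x":4.83,"y":-2.46,"z":0.13,"wx":0,"wy":0,"wz":-0.107,"claw":0.6},{"x":5.07,"y":-1.92,"z":0.13,"wx":0,"wy":0,"wz":-0.107,"claw":0.6},{"x":5.25,"y":-1.37,"z":0.13,"wx":0,"wy":0,"wz":-0.107,"claw":0.6},{"x":5.36,"y":-0.8,"z":0.13,"wx":0,"wy":0,"wz":-0.107,"claw":0.6},{"x":5.42,"y":-0.22,"z":0.13,"wx":0,"wy":0,"wz":-0.107,"claw":0.6},{"x":5.41,"y":0.36,"z":0.13,"wx":0,"wy":0,"wz":-0.107,"claw":0.6},{"x":5.34,"y":0.94,"z":0.13,"wx":0,"wy":0,"wz":-0.107,"claw":0.6},{"x":5.21,"y":1.5,"z":0.13,"wx":0,"wy":0,"wz":-0.107,"claw":0.6}]' && python3 -m pendant '[{"x":5.45,"y":-1.29,"z":1.29,"wx":0,"wy":0,"wz":-0.054,"claw":0.6},{"x":5.51,"y":-0.99,"z":1.29,"wx":0,"wy":0,"wz":-0.054,"claw":0.6},{"x":5.56,"y":-0.69,"z":1.29,"wx":0,"wy":0,"wz":-0.054,"claw":0.6},{"x":5.59,"y":-0.39,"z":1.29,"wx":0,"wy":0,"wz":-0.054,"claw":0.6},{"x":5.6,"y":-0.08,"z":1.29,"wx":0,"wy":0,"wz":-0.054,"claw":0.6},{"x":5.6,"y":0.22,"z":1.29,"wx":0,"wy":0,"wz":-0.054,"claw":0.6},{"x":5.58,"y":0.52,"z":1.29,"wx":0,"wy":0,"wz":-0.054,"claw":0.6},{"x":0,"y":0,"z":0,"wx":0,"wy":0,"wz":0,"claw":0.6},{"x":0,"y":0,"z":0,"wx":0,"wy":0,"wz":0,"claw":0.6}]'
python3 - <<'E'
from h import *
p,R,o=st(); print(p,R.round(3).tolist(),o["joints"],o["grip_width"]); plan([(491.5,192,160,6.8,1)])
E
```

```text
t: 1.35
position: [481.3, -199.5, 250.5]
ee_rot: [-2.492, -1.912, 0.0]
force: [0.6, -0.7, -0.1]
grip_width: 52.8
gripper_force: 0.0
t: 2.48
position: [493.6, 190.2, 160.0]
ee_rot: [2.093, 2.343, -0.002]
force: [-0.3, 0.8, -0.2]
grip_width: 52.7
gripper_force: 0.0
[493.64369873 190.20288465 160.0491236 ] [[-0.112, 0.994, -0.001], [0.994, 0.112, -0.001], [-0.001, -0.001, -1.0]] [-0.02563638  0.53966297 -0.55023273  1.91367801  0.38640153  0.79548545
 -0.67522483] 52.67469228072849
{'x': 0.203, 'y': -0.193, 'z': 0.005} {'wx': -0.001, 'wy': 0.001, 'wz': -0.006}
```

```bash
python3 -m pendant '[{"x":0.2,"y":-0.19,"z":2.5,"wx":0,"wy":0,"wz":-0.006,"claw":0.6},{"x":0,"y":0,"z":2.5,"wx":0,"wy":0,"wz":0,"claw":0.5},{"x":0,"y":0,"z":2.0,"wx":0,"wy":0,"wz":0,"claw":0.5},{"x":0,"y":0,"z":1.45,"wx":0,"wy":0,"wz":0,"claw":0.5},{"x":0,"y":0,"z":0,"wx":0,"wy":0,"wz":0,"claw":0.5}]'
python3 - <<'E'
from h import *
p,R,o=st(); print(p,o["force"],o["torque"])
p,d=vision.capture("side"); cv2.imwrite("pics/side1.png",cv2.resize(p[280:400,270:400],(780,720))[:600])
E
```

```text
t: 3.1
position: [491.4, 192.1, 75.1]
ee_rot: [-2.086, -2.349, 0.003]
force: [-0.3, -0.0, -0.6]
grip_width: 44.0
gripper_force: 0.0
[491.35350126 192.11054669  75.13518704] [-0.25861273 -0.00782569 -0.57893845] [-0.0362063  -0.09970579 -0.00803705]
```

View pics/side1.png

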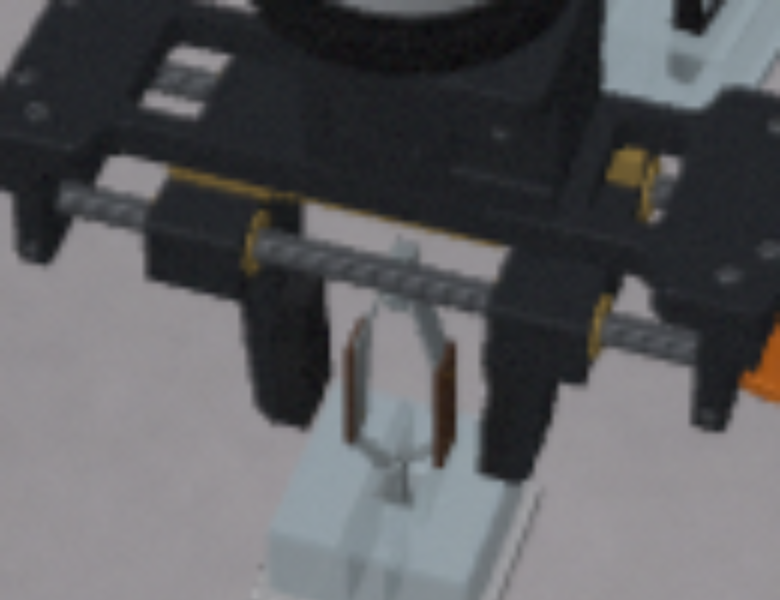

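The side view shows the fingers straddling the grips, with fingertips level with the grip bottoms at about (290,415) and (515,470). The tail at (403,250) is free below the body, so I close on the grips.

```bash
python3 -m pendant '[{"x":0,"y":0,"z":0,"wx":0,"wy":0,"wz":0,"claw":0.32},{"x":0,"y":0,"z":0,"wx":0,"wy":0,"wz":0,"claw":0.286},{"x":0,"y":0,"z":0,"wx":0,"wy":0,"wz":0,"claw":0.286},{"x":0,"y":0,"z":0,"wx":0,"wy":0,"wz":0,"claw":0.286}]' 45
python3 - <<'E'
from h import *
p,R,o=st(); print(p,o["force"],o["torque"],o["gripper_force"],o["grip_width"])
E
```

```text
t: 3.65
position: [492.1, 193.0, 76.3]
ee_rot: [2.085, 2.349, 0.001]
force: [-0.5, -0.0, 3.1]
grip_width: 25.6
gripper_force: 19.3
[492.11334239 192.97178379  76.3452979 ] [-0.47897959 -0.01068829  3.06927138] [-0.03186506 -0.07331731  0.01101457] 19.275736415511346 25.557473575232038
```

```bash
python3 -m pendant '[{"x":0,"y":0,"z":-0.5,"wx":0,"wy":0,"wz":0,"claw":0.284},{"x":0,"y":0,"z":-1,"wx":0,"wy":0,"wz":0,"claw":0.284},{"x":0,"y":0,"z":-1.5,"wx":0,"wy":0,"wz":0,"claw":0.284},{"x":0,"y":0,"z":-3,"wx":0,"wy":0,"wz":0,"claw":0.284},{"x":0,"y":0,"z":-4,"wx":0,"wy":0,"wz":0,"claw":0.284},{"x":0,"y":0,"z":-4,"wx":0,"wy":0,"wz":0,"claw":0.284},{"x":0,"y":0,"z":0,"wx":0,"wy":0,"wz":0,"claw":0.284}]'
python3 - <<'E'
from h import *
p,R,o=st(); print(p,o["force"],o["torque"],o["gripper_force"],o["grip_width"])
for n in ("side","top"):
    im,d=vision.capture(n); cv2.imwrite(f"pics/{n}2.png",im); np.save(f"pics/{n}2.npy",d)
u=proj("side",p+[0,0,-70]); print(u, proj("side",p))
im=cv2.imread("pics/side2.png"); x,y=int(u[0]),int(u[1]); cv2.imwrite("pics/side2c.png",cv2.resize(im[y-90:y+30,x-80:x+80],(800,600)))
E
```

```text
t: 4.53
position: [493.2, 193.8, 219.6]
ee_rot: [2.083, 2.347, 0.008]
force: [-0.5, 0.5, -0.7]
grip_width: 25.4
gripper_force: 19.1
[493.23747382 193.76989722 219.5695523 ] [-0.53410957  0.50666624 -0.72381365] [-0.07750709 -0.09544432 -0.00858879] 19.071852025663247 25.380888687274542
[334.88572114 303.44276139] [335.20665641 265.15636285]
```

View pics/side2c.png

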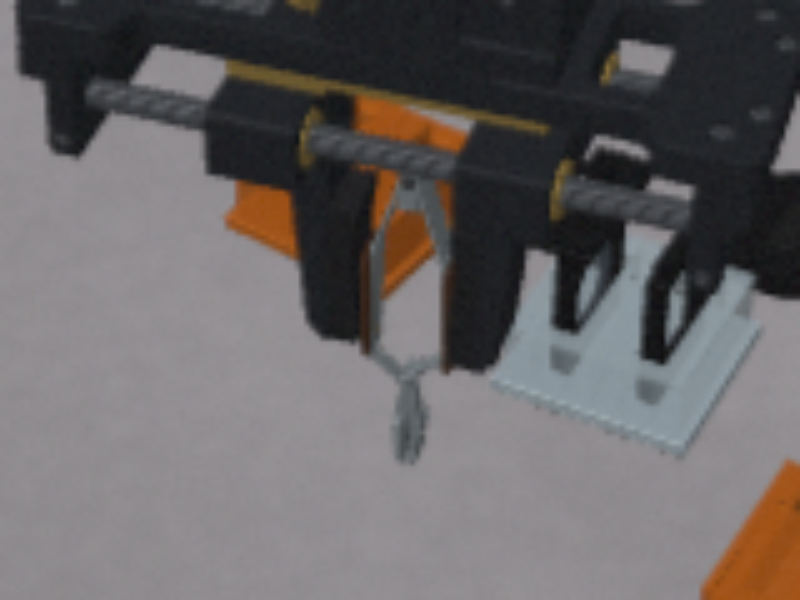

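The picture shows the tweezers held upright between the fingers, shut, with the tips at crop (407,460), about 70 mm below the TCP. Now for the filter's cap and tab.

```bash
python3 - <<'E'
from h import *
P0=cloud("top",np.load("pics/top0.npy"))[265:340,320:390].reshape(-1,3);S=cloud("side",np.load("pics/side0.npy"))[225:300,340:415].reshape(-1,3)
for nm,Q in(("top",P0),("side",S)):
    k=(Q[:,2]>65)&(Q[:,2]<75)&(Q[:,0]>502)&(abs(Q[:,1]+22)<40); r=cv2.minAreaRect(Q[k,:2].astype(np.float32)); print(nm,"cap",np.round(r[0],1),np.round(r[1],1),r[2]%90)
    C=Q[k]; A=np.c_[C[:,:2]-r[0],np.ones(len(C))]; print("  plane slope deg",np.degrees(np.linalg.lstsq(A,C[:,2],rcond=None)[0][:2]).round(1))
    k=(Q[:,2]>77)&(Q[:,2]<92)&(Q[:,0]>505); print("  tab",Q[k].mean(0).round(1), k.sum(), Q[k].min(0).round(1),Q[k].max(0).round(1))
    k=(Q[:,2]>26)&(Q[:,2]<34); r=cv2.minAreaRect(Q[k,:2].astype(np.float32)); print("  rack",np.round(r[0],1),np.round(r[1],1),r[2]%90)
plan([(519.5,-22.5,178,-2.6,6)])
E
```

```text
top cap [520.  -23.1] [58.8 23.9] 87.27874755859375
  plane slope deg [0.5 0.1]
  tab [519.9 -23.5  83.9] 36 [516.9 -29.6  78.5] [523.  -17.3  86.4]
  rack [503.  -22.4] [67.6 68.4] 88.82095336914062
side cap [519.7 -21.9] [64.2 24.6] 87.41939544677734
  plane slope deg [ 0.2 -0.2]
  tab [518.9 -20.5  82.8] 33 [516.3 -29.7  77.1] [522.  -13.9  86.4]
  rack [541.2 -30.8] [ 81.8 161.1] 75.66414642333984
{'x': -3.614, 'y': 0.037, 'z': 0.64} {'wx': 0.0, 'wy': 0.0, 'wz': 0.027}
{'x': -3.612, 'y': 0.136, 'z': 0.64} {'wx': 0.0, 'wy': 0.0, 'wz': 0.027}
{'x': -3.607, 'y': 0.235, 'z': 0.64} {'wx': 0.0, 'wy': 0.0, 'wz': 0.027}
{'x': -3.599, 'y': 0.333, 'z': 0.639} {'wx': 0.0, 'wy': 0.0, 'wz': 0.027}
{'x': -3.588, 'y': 0.432, 'z': 0.639} {'wx': 0.0, 'wy': 0.0, 'wz': 0.027}
{'x': -3.575, 'y': 0.53, 'z': 0.639} {'wx': 0.0, 'wy': 0.0, 'wz': 0.027}
```

```bash
python3 -m pendant '[{"x":-3.61,"y":0.04,"z":0,"wx":0,"wy":0,"wz":0.027,"claw":0.284},{"x":-3.61,"y":0.14,"z":0,"wx":0,"wy":0,"wz":0.027,"claw":0.284},{"x":-3.61,"y":0.23,"z":0.64,"wx":0,"wy":0,"wz":0.027,"claw":0.284},{"x":-3.6,"y":0.33,"z":1,"wx":0,"wy":0,"wz":0.027,"claw":0.284},{"x":-3.59,"y":0.43,"z":1,"wx":0,"wy":0,"wz":0.027,"claw":0.284},{"x":-3.57,"y":0.53,"z":1,"wx":0,"wy":0,"wz":0.027,"claw":0.284},{"x":0,"y":0,"z":0,"wx":0,"wy":0,"wz":0,"claw":0.25},{"x":0,"y":0,"z":0,"wx":0,"wy":0,"wz":0,"claw":0.222},{"x":0,"y":0,"z":0,"wx":0,"wy":0,"wz":0,"claw":0.222},{"x":0,"y":0,"z":0,"wx":0,"wy":0,"wz":0,"claw":0.222}]' 45
python3 - <<'E'
from h import *
p,R,o=st(); print(p,o["force"],o["torque"],o["gripper_force"],o["grip_width"],o["joints"].round(2))
for n in ("side","top"):
    im,d=vision.capture(n); cv2.imwrite(f"pics/{n}3.png",im); np.save(f"pics/{n}3.npy",d)
u=proj("side",p+[0,0,-70]); print(u); plan([(519.7,-22.5,141.5,-2.6,1)])
im=cv2.imread("pics/side3.png"); x,y=int(u[0]),int(u[1]); cv2.imwrite("pics/side3c.png",cv2.resize(im[y-60:y+60,x-80:x+80],(800,600)))
E
```

```text
t: 5.88
position: [519.9, -21.1, 179.7]
ee_rot: [-2.267, -2.175, -0.001]
force: [-0.2, -0.7, -0.1]
grip_width: 20.0
gripper_force: 26.2
[519.86353457 -21.0917628  179.67099709] [-0.23049846 -0.70030307 -0.09739797] [-0.04539555 -0.08285535 -0.06238771] 26.1664966866374 19.96633569752344 [ 0.35  0.48 -0.5   1.93  0.31  0.81 -0.36]
[372.86921955 235.36843085]
{'x': -0.092, 'y': -0.016, 'z': 3.815} {'wx': 0.0, 'wy': -0.0, 'wz': 0.003}
```

View pics/side3c.png

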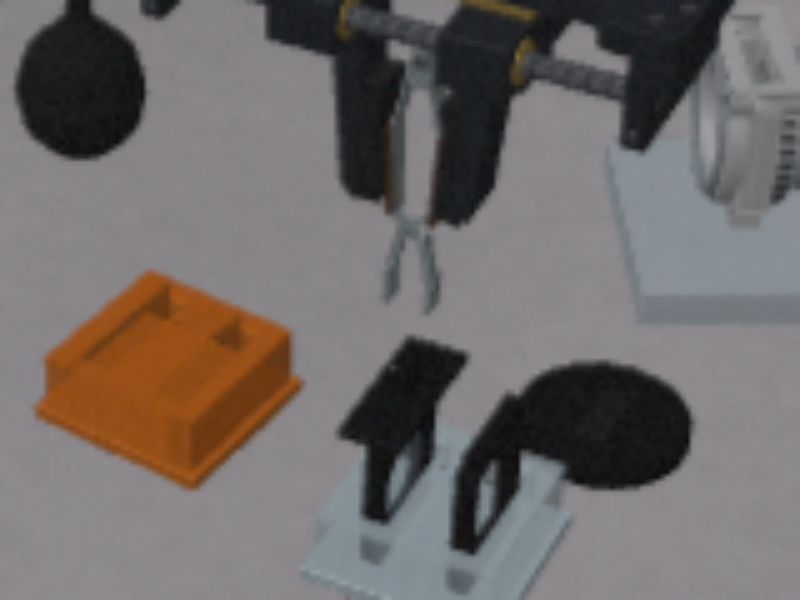

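The view shows the tips spread at crop (390,300) and (430,310), right above the cap's tab at about (405,375). Going down in two stages with a force check between.

```bash
python3 -m pendant '[{"x":-0.09,"y":-0.01,"z":1.2,"wx":0,"wy":0,"wz":0,"claw":0.218},{"x":0,"y":0,"z":1.0,"wx":0,"wy":0,"wz":0,"claw":0.218},{"x":0,"y":0,"z":0.7,"wx":0,"wy":0,"wz":0,"claw":0.218},{"x":0,"y":0,"z":0,"wx":0,"wy":0,"wz":0,"claw":0.218}]'
python3 - <<'E'
from h import *
p,R,o=st(); print(p,o["force"],o["torque"],o["gripper_force"],o["grip_width"])
for n in ("side","top"):
    im,d=vision.capture(n); cv2.imwrite(f"pics/{n}4.png",im); np.save(f"pics/{n}4.npy",d)
u=proj("side",p+[0,0,-70]);print(u)
im=cv2.imread("pics/side4.png"); x,y=int(u[0]),int(u[1]); cv2.imwrite("pics/side4c.png",cv2.resize(im[y-30:y+30,x-40:x+40],(800,600),interpolation=cv2.INTER_CUBIC))
E
```

```text
t: 6.48
position: [519.2, -23.0, 149.7]
ee_rot: [-2.268, -2.173, 0.002]
force: [-0.8, 0.6, -0.2]
grip_width: 19.6
gripper_force: 26.4
[519.21465722 -23.01681446 149.69896278] [-0.77066825  0.57926486 -0.17295955] [-0.02747312 -0.04870465 -0.03740251] 26.447790563106537 19.61743201774626
[372.79561424 248.38855369]
```

View pics/side4c.png

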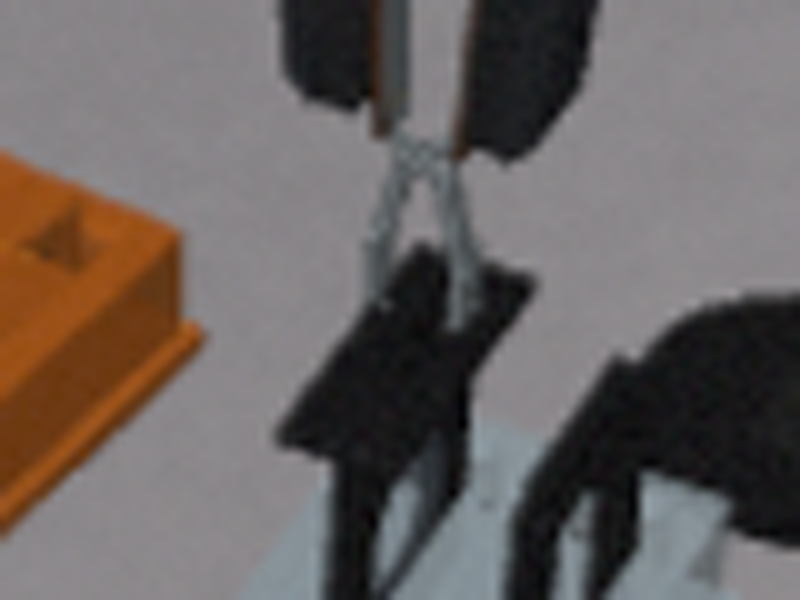

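The tips straddle the tab at crop (380,300) and (460,325), with no contact force. I go nearly to the cap and clamp.

```bash
python3 -m pendant '[{"x":0,"y":0,"z":0.4,"wx":0,"wy":0,"wz":0,"claw":0.218},{"x":0,"y":0,"z":0.35,"wx":0,"wy":0,"wz":0,"claw":0.218},{"x":0,"y":0,"z":0,"wx":0,"wy":0,"wz":0,"claw":0.218}]' && python3 -m pendant '[{"x":0,"y":0,"z":0,"wx":0,"wy":0,"wz":0,"claw":0.25},{"x":0,"y":0,"z":0,"wx":0,"wy":0,"wz":0,"claw":0.27},{"x":0,"y":0,"z":0,"wx":0,"wy":0,"wz":0,"claw":0.281},{"x":0,"y":0,"z":0,"wx":0,"wy":0,"wz":0,"claw":0.281},{"x":0,"y":0,"z":0,"wx":0,"wy":0,"wz":0,"claw":0.281}]' 45
python3 -c "
from h import *
p,R,o=st(); print(p,o['force'],o['torque'],o['gripper_force'],o['grip_width'])"
```

```text
t: 6.95
position: [519.5, -23.1, 142.7]
ee_rot: [-2.268, -2.173, 0.001]
force: [-0.2, 0.7, -1.6]
grip_width: 18.9
gripper_force: 26.4
t: 7.58
position: [519.9, -23.0, 143.2]
ee_rot: [2.268, 2.173, 0.001]
force: [-0.5, -0.6, 1.8]
grip_width: 24.7
gripper_force: 13.9
[519.94516124 -23.03808461 143.20241328] [-0.50661176 -0.5699236   1.77394901] [-0.03027597 -0.13977633  0.05360454] 13.917693065595813 24.74678714993377
```

```bash
python3 -m pendant '[{"x":0,"y":0,"z":-0.3,"wx":0,"wy":0,"wz":0,"claw":0.281},{"x":0,"y":0,"z":-0.8,"wx":0,"wy":0,"wz":0,"claw":0.281},{"x":0,"y":0,"z":-1.2,"wx":0,"wy":0,"wz":0,"claw":0.281},{"x":0,"y":0,"z":-1.5,"wx":0,"wy":0,"wz":0,"claw":0.281},{"x":0,"y":0,"z":-1.7,"wx":0,"wy":0,"wz":0,"claw":0.281},{"x":0,"y":0,"z":-1.7,"wx":0,"wy":0,"wz":0,"claw":0.281},{"x":0,"y":0,"z":-1.7,"wx":0,"wy":0,"wz":0,"claw":0.281},{"x":0,"y":0,"z":-1.5,"wx":0,"wy":0,"wz":0,"claw":0.281},{"x":0,"y":0,"z":-0.6,"wx":0,"wy":0,"wz":0,"claw":0.281},{"x":0,"y":0,"z":0,"wx":0,"wy":0,"wz":0,"claw":0.281}]' 
python3 - <<'E'
from h import *
p,R,o=st(); print(p,o["force"],o["torque"],o["gripper_force"],o["grip_width"])
for n in ("side","top"):
    im,d=vision.capture(n); cv2.imwrite(f"pics/{n}5.png",im); np.save(f"pics/{n}5.npy",d)
u=proj("side",p+[0,0,-110]);print(u)
im=cv2.imread("pics/side5.png"); x,y=int(u[0]),int(u[1]); cv2.imwrite("pics/side5c.png",cv2.resize(im[y-60:y+60,x-80:x+80],(800,600),interpolation=cv2.INTER_CUBIC))
E
```

```text
t: 8.82
position: [519.8, -23.1, 253.2]
ee_rot: [2.269, 2.173, 0.0]
force: [-0.0, 0.3, -0.7]
grip_width: 24.8
gripper_force: 14.1
[519.80148959 -23.12892416 253.22771478] [-0.00547409  0.32025065 -0.70453015] [-0.02706018 -0.12942942 -0.03710884] 14.115118322661147 24.763785946161637
[374.31227411 218.92488225]
```

View pics/side5c.png

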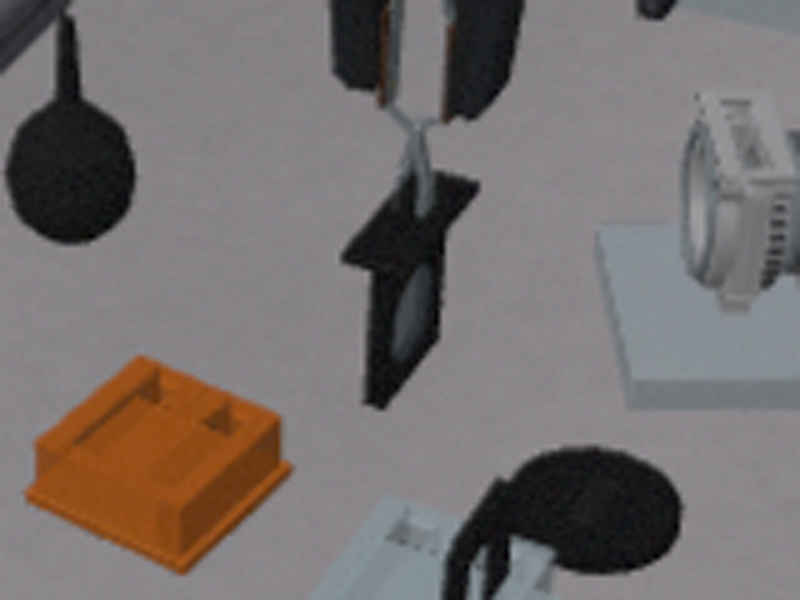

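The filter hangs upright, clipped at the tab, with crop corners at (370,405) and (440,335), and is clear of the rack. Now I locate the slot on the rim.

```bash
python3 - <<'E'
from h import *
a=np.radians(26.3);c=np.array([452,-253]); ex=np.array([np.cos(a),np.sin(a)]); ey=np.array([-np.sin(a),np.cos(a)])
for n,(v0,v1,u0,u1) in dict(top=(290,380,440,550),side=(150,250,400,490)).items():
  for s in (0,4,5):
    Q=cloud(n,np.load(f"pics/{n}{s}.npy"))[v0:v1,u0:u1].reshape(-1,3); d=Q[:,:2]-c; X=d@ex; Y=d@ey
    k=(abs(Q[:,2]-97.5)<3.5)&(X>-9)&(X<28)
    r=cv2.minAreaRect(Q[k,:2].astype(np.float32))
    k2=(Q[:,2]<85)&(Q[:,2]>20)&(X>-2)&(X<20)&(abs(Y)<22)
    print(n,s,k.sum(),np.round(r[0],1),np.round(r[1],1),round(r[2]%90,1),"ctr in adapter",((np.array(r[0])-c)@np.c_[ex,ey]).round(1))
    k3=(X>4)&(X<14)&(abs(Q[:,2]-97.5)<4)&(abs(Y)>22)&(abs(Y)<36); 
    # rim edges in X on long sides
    for lo,hi in((-20,-8),(-8,8),(8,20)):
        q=k&(Y>lo)&(Y<hi); h,e=np.histogram(X[q],np.arange(-8,27,1)); print("   ",lo,h.tolist())
  for s in (0,):
    Q=cloud(n,np.load(f"pics/{n}{s}.npy"))[v0:v1,u0:u1].reshape(-1,3); d=Q[:,:2]-c; X=d@ex; Y=d@ey; k=(abs(Q[:,2]-18)<3); r=cv2.minAreaRect(Q[k,:2].astype(np.float32)); print("riser",np.round(r[0],1),r[1],r[2])
# held filter cap pose
p,R,o=st()
for n in("top","side"):
    Q=cloud(n,np.load(f"pics/{n}5.npy")).reshape(-1,3); k=(abs(Q[:,2]-180)<4)&(np.hypot(Q[:,0]-p[0],Q[:,1]-p[1])<36)
    if k.sum()>20: r=cv2.minAreaRect(Q[k,:2].astype(np.float32)); print(n,"held cap",k.sum(),np.round(r[0],1),np.round(r[1],1),r[2]%90,Q[k,2].mean())
E
```

```text
top 0 692 [ 461.2 -249.8] [34.2 64.6] 25.1 ctr in adapter [ 9.6 -1.2]
    -20 [0, 0, 0, 5, 6, 5, 4, 5, 6, 6, 7, 10, 2, 0, 0, 0, 0, 0, 0, 0, 0, 0, 4, 3, 3, 6, 6, 4, 6, 5, 5, 10, 1, 0]
    -8 [2, 0, 0, 4, 6, 9, 8, 9, 7, 8, 8, 11, 6, 0, 0, 0, 0, 0, 0, 0, 0, 0, 0, 8, 5, 6, 9, 8, 8, 7, 7, 15, 8, 4]
    8 [0, 1, 0, 2, 4, 6, 6, 6, 6, 5, 6, 9, 3, 0, 0, 0, 0, 0, 0, 0, 0, 0, 2, 4, 4, 6, 4, 5, 6, 5, 8, 6, 0, 1]
top 4 684 [ 461.1 -250.1] [34.8 64.6] 25.3 ctr in adapter [ 9.5 -1.4]
    -20 [0, 0, 0, 5, 6, 6, 5, 6, 5, 7, 8, 7, 1, 0, 0, 0, 0, 0, 0, 0, 0, 0, 4, 1, 5, 7, 5, 6, 6, 6, 3, 10, 1, 0]
    -8 [1, 0, 0, 4, 8, 10, 6, 7, 7, 8, 10, 8, 6, 0, 0, 0, 0, 0, 0, 0, 0, 0, 2, 7, 5, 10, 5, 8, 7, 9, 6, 12, 5, 6]
    8 [0, 0, 0, 1, 4, 5, 6, 7, 5, 6, 3, 8, 3, 0, 0, 0, 0, 0, 0, 0, 0, 0, 1, 6, 3, 6, 5, 7, 3, 6, 7, 9, 1, 1]
top 5 0 [0. 0.] [0. 0.] 0.0 ctr in adapter [-293.1  427.1]
    -20 [0, 0, 0, 0, 0, 0, 0, 0, 0, 0, 0, 0, 0, 0, 0, 0, 0, 0, 0, 0, 0, 0, 0, 0, 0, 0, 0, 0, 0, 0, 0, 0, 0, 0]
    -8 [0, 0, 0, 0, 0, 0, 0, 0, 0, 0, 0, 0, 0, 0, 0, 0, 0, 0, 0, 0, 0, 0, 0, 0, 0, 0, 0, 0, 0, 0, 0, 0, 0, 0]
    8 [0, 0
[... 838 characters left out ...]
0, 0, 0, 0, 0, 0, 0, 0, 0, 0]
    8 [0, 0, 0, 1, 2, 2, 2, 1, 2, 3, 2, 5, 0, 0, 0, 0, 0, 0, 0, 0, 0, 0, 0, 1, 1, 1, 1, 1, 2, 0, 1, 0, 0, 0]
side 5 238 [ 461.  -248.7] [34.  69.2] 18.9 ctr in adapter [10.  -0.1]
    -20 [0, 0, 0, 1, 2, 1, 1, 4, 1, 3, 1, 3, 1, 0, 0, 0, 0, 0, 0, 0, 0, 0, 1, 0, 0, 3, 3, 1, 2, 2, 2, 2, 1, 0]
    -8 [1, 0, 0, 2, 2, 2, 2, 1, 1, 4, 1, 2, 3, 2, 0, 0, 0, 0, 0, 0, 0, 0, 0, 2, 1, 3, 1, 1, 4, 1, 3, 4, 2, 2]
    8 [0, 0, 0, 2, 1, 2, 1, 4, 1, 2, 2, 5, 0, 0, 0, 0, 0, 0, 0, 0, 0, 0, 0, 0, 1, 2, 2, 1, 3, 1, 1, 3, 2, 1]
riser [ 459.5 -366.9] (183.49911499023438, 344.723876953125) 20.213987350463867
side held cap 267 [518.7 -21.8] [62.6 25. ] 85.87335968017578 180.26226664194178
```

```bash
python3 -c "
from h import *
plan([(460.7,-249.6,253,25.8,7)])"
```

```text
{'x': -3.269, 'y': -0.699, 'z': -0.006} {'wx': -0.0, 'wy': -0.0, 'wz': -0.07}
{'x': -3.212, 'y': -0.927, 'z': -0.006} {'wx': -0.0, 'wy': -0.0, 'wz': -0.07}
{'x': -3.138, 'y': -1.151, 'z': -0.006} {'wx': -0.0, 'wy': -0.0, 'wz': -0.07}
{'x': -3.05, 'y': -1.369, 'z': -0.007} {'wx': -0.0, 'wy': -0.0, 'wz': -0.07}
{'x': -2.946, 'y': -1.58, 'z': -0.007} {'wx': -0.0, 'wy': -0.0, 'wz': -0.07}
{'x': -2.827, 'y': -1.783, 'z': -0.007} {'wx': -0.0, 'wy': -0.0, 'wz': -0.07}
{'x': -2.695, 'y': -1.978, 'z': -0.007} {'wx': -0.0, 'wy': -0.0, 'wz': -0.07}
```

```bash
python3 -m pendant '[{"x":-1.63,"y":-0.35,"z":0,"wx":0,"wy":0,"wz":-0.035,"claw":0.281},{"x":-1.63,"y":-0.35,"z":0,"wx":0,"wy":0,"wz":-0.035,"claw":0.281},{"x":-3.21,"y":-0.93,"z":0,"wx":0,"wy":0,"wz":-0.07,"claw":0.281},{"x":-3.14,"y":-1.15,"z":0,"wx":0,"wy":0,"wz":-0.07,"claw":0.281},{"x":-3.05,"y":-1.37,"z":0,"wx":0,"wy":0,"wz":-0.07,"claw":0.281},{"x":-2.95,"y":-1.58,"z":0,"wx":0,"wy":0,"wz":-0.07,"claw":0.281},{"x":-2.83,"y":-1.78,"z":0,"wx":0,"wy":0,"wz":-0.07,"claw":0.281},{"x":-1.35,"y":-0.99,"z":0,"wx":0,"wy":0,"wz":-0.035,"claw":0.281},{"x":-1.35,"y":-0.99,"z":0,"wx":0,"wy":0,"wz":-0.035,"claw":0.281},{"x":0,"y":0,"z":0,"wx":0,"wy":0,"wz":0,"claw":0.281},{"x":0,"y":0,"z":0,"wx":0,"wy":0,"wz":0,"claw":0.281}]' 
python3 - <<'E'
from h import *
p,R,o=st(); print(p,o["force"],o["torque"],o["gripper_force"],o["grip_width"],o["joints"].round(2))
for n in ("side","top"):
    im,d=vision.capture(n); cv2.imwrite(f"pics/{n}6.png",im); np.save(f"pics/{n}6.npy",d)
u=proj("side",p+[0,0,-130]);print(u)
Q=cloud("side",np.load(f"pics/side6.npy")).reshape(-1,3); k=(abs(Q[:,2]-180)<4)&(np.hypot(Q[:,0]-p[0],Q[:,1]-p[1])<36)
r=cv2.minAreaRect(Q[k,:2].astype(np.float32)); print("held cap",k.sum(),np.round(r[0],1),np.round(r[1],1),r[2]%90,Q[k,2].mean())
plan([(460.7,-249.6,240,25.8,1)])
im=cv2.imread("pics/side6.png"); x,y=int(u[0]),int(u[1]); cv2.imwrite("pics/side6c.png",cv2.resize(im[y-60:y+60,x-80:x+80],(800,600),interpolation=cv2.INTER_CUBIC))
E
```

```text
t: 10.3
position: [462.0, -248.9, 252.7]
ee_rot: [-1.673, -2.658, -0.001]
force: [0.4, -0.0, -0.7]
grip_width: 25.2
gripper_force: 14.1
[ 461.9712185  -248.8532965   252.66909735] [ 0.41572982 -0.04301076 -0.74937807] [-0.01882116 -0.12239814 -0.00522521] 14.12591785658151 25.182895537583438 [ 0.86  0.39 -0.56  1.85  0.25  0.96  0.63]
[443.80750244 173.25524046]
held cap 182 [ 460.2 -246.5] [24.4 62.7] 25.356426239013672 179.63394979077017
{'x': -0.016, 'y': -0.168, 'z': 1.29} {'wx': 0.0, 'wy': -0.0, 'wz': -0.002}
```

View pics/side6c.png

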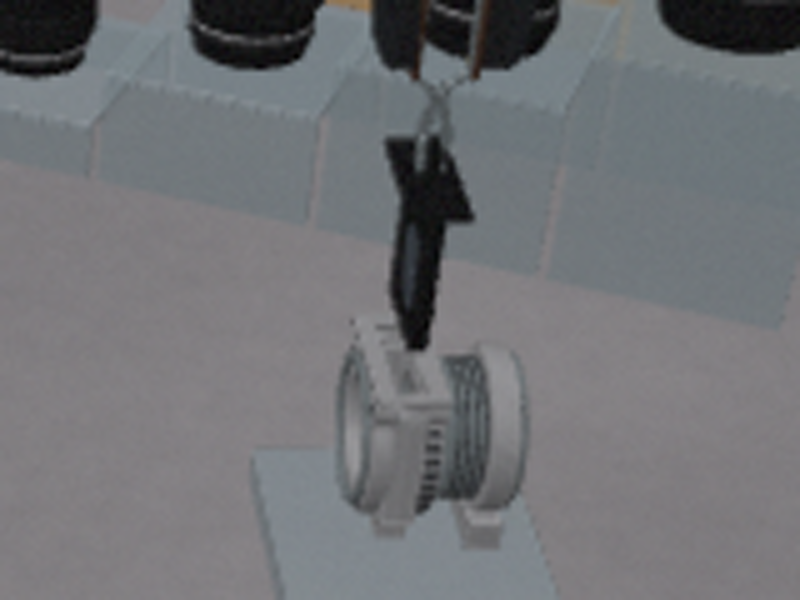

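The filter hangs right over the slot, with its lower corner at crop (415,345) and the slot at about (410,375). It needs roughly 1.2 mm toward -x' and then a gentle descent.

```bash
python3 -m pendant '[{"x":-0.04,"y":-0.12,"z":0.5,"wx":0,"wy":0,"wz":0,"claw":0.281},{"x":0,"y":0,"z":0.5,"wx":0,"wy":0,"wz":0,"claw":0.281},{"x":0,"y":0,"z":0.3,"wx":0,"wy":0,"wz":0,"claw":0.281},{"x":0,"y":0,"z":0,"wx":0,"wy":0,"wz":0,"claw":0.281}]' && for i in 1; do python3 -m pendant '[{"x":0,"y":0,"z":0.2,"wx":0,"wy":0,"wz":0,"claw":0.281},{"x":0,"y":0,"z":0.2,"wx":0,"wy":0,"wz":0,"claw":0.281},{"x":0,"y":0,"z":0,"wx":0,"wy":0,"wz":0,"claw":0.281}]'; done;  python3 -m pendant '[{"x":0,"y":0,"z":0.1,"wx":0,"wy":0,"wz":0,"claw":0.281},{"x":0,"y":0,"z":0.1,"wx":0,"wy":0,"wz":0,"claw":0.281},{"x":0,"y":0,"z":0,"wx":0,"wy":0,"wz":0,"claw":0.281}]'
```

```text
t: 10.9
position: [460.8, -250.6, 239.6]
ee_rot: [-1.673, -2.658, -0.0]
force: [0.0, 0.5, -0.9]
grip_width: 24.9
gripper_force: 14.1
t: 11.28
position: [460.9, -250.7, 235.9]
ee_rot: [-1.674, -2.658, 0.0]
force: [-0.6, 0.0, -0.6]
grip_width: 24.8
gripper_force: 14.1
t: 11.65
position: [461.0, -250.7, 234.0]
ee_rot: [-1.674, -2.658, 0.0]
force: [-0.2, -1.1, -1.4]
grip_width: 25.1
gripper_force: 14.1
```

```bash
for i in 1; do python3 -m pendant '[{"x":0,"y":0,"z":0.1,"wx":0,"wy":0,"wz":0,"claw":0.281},{"x":0,"y":0,"z":0.1,"wx":0,"wy":0,"wz":0,"claw":0.281},{"x":0,"y":0,"z":0,"wx":0,"wy":0,"wz":0,"claw":0.281}]'; done;  python3 -c "
from h import *
p,R,o=st(); print(p,o['force'],o['torque'])
im,d=vision.capture('side'); Q=cloud('side',d).reshape(-1,3)
z=p[2]-72.7; k=(abs(Q[:,2]-z)<5)&(np.hypot(Q[:,0]-p[0],Q[:,1]-p[1])<36); r=cv2.minAreaRect(Q[k,:2].astype(np.float32)); print('held cap',k.sum(),np.round(r[0],1),np.round(r[1],1),r[2]%90,Q[k,2].mean())
u=proj('side',p+[0,0,-130]);x,y=int(u[0]),int(u[1]); cv2.imwrite('pics/side7c.png',cv2.resize(im[y-40:y+40,x-50:x+50],(750,600),interpolation=cv2.INTER_CUBIC))"
```

```text
t: 12.02
position: [460.9, -250.7, 231.9]
ee_rot: [-1.674, -2.658, 0.0]
force: [0.8, 0.2, -1.3]
grip_width: 24.9
gripper_force: 14.1
[ 460.91355522 -250.65079444  231.89112492] [ 0.76134724  0.20731202 -1.28634964] [-0.07140273 -0.13204995  0.0136691 ]
held cap 177 [ 459.  -247.7] [24.7 60.5] 24.732040405273438 158.84570086313488
```

View pics/side7c.png

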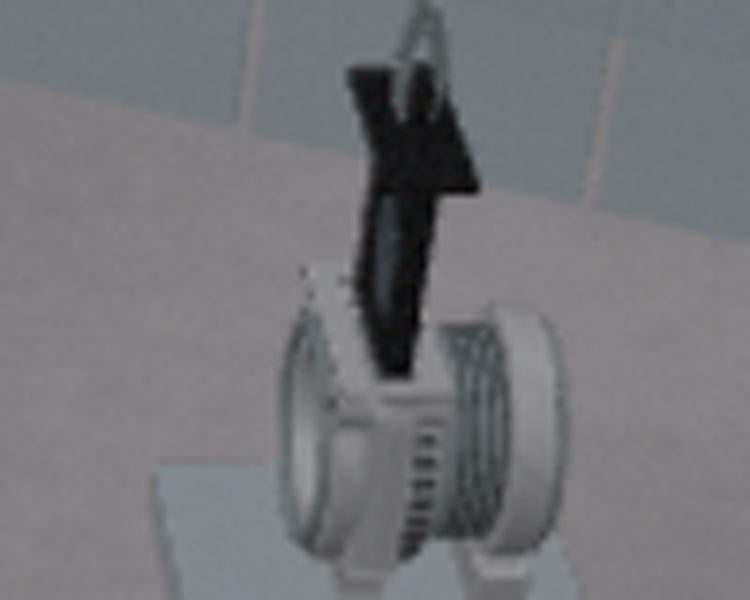

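The filter's foot is inside the slot: the cap's top is at 158.8, so its underside is at about 95, below the 98 rim, with no contact force. I keep going with force checks.

```bash
python3 -m pendant '[{"x":0,"y":0,"z":0.2,"wx":0,"wy":0,"wz":0,"claw":0.281},{"x":0,"y":0,"z":0.2,"wx":0,"wy":0,"wz":0,"claw":0.281},{"x":0,"y":0,"z":0,"wx":0,"wy":0,"wz":0,"claw":0.281}]';  python3 -m pendant '[{"x":0,"y":0,"z":0.2,"wx":0,"wy":0,"wz":0,"claw":0.281},{"x":0,"y":0,"z":0.2,"wx":0,"wy":0,"wz":0,"claw":0.281},{"x":0,"y":0,"z":0,"wx":0,"wy":0,"wz":0,"claw":0.281}]';python3 -c "
from h import *
print(st()[2]['torque'])"
```

```text
t: 12.45
position: [460.9, -250.6, 227.8]
ee_rot: [-1.673, -2.658, 0.0]
force: [0.6, 0.1, -1.3]
grip_width: 24.8
gripper_force: 14.1
t: 12.82
position: [460.9, -250.6, 223.8]
ee_rot: [-1.674, -2.658, 0.0]
force: [0.8, 0.1, -0.6]
grip_width: 25.0
gripper_force: 14.1
[-0.09801232 -0.16977601 -0.04239346]
```

```bash
A='{"x":0}'; python3 -m pendant '[{"x":0,"y":0,"z":0.25,"wx":0,"wy":0,"wz":0,"claw":0.281},{"x":0,"y":0,"z":0.25,"wx":0,"wy":0,"wz":0,"claw":0.281},{"x":0,"y":0,"z":0.25,"wx":0,"wy":0,"wz":0,"claw":0.281},{"x":0,"y":0,"z":0.25,"wx":0,"wy":0,"wz":0,"claw":0.281},{"x":0,"y":0,"z":0,"wx":0,"wy":0,"wz":0,"claw":0.281}]';python3 -c "
from h import *
print(st()[2]['torque'])"
```

```text
t: 13.45
position: [460.9, -250.6, 213.8]
ee_rot: [-1.673, -2.658, -0.0]
force: [0.1, 0.4, -0.4]
grip_width: 25.3
gripper_force: 14.0
[-0.03900608 -0.16477194  0.00182878]
```

```bash
python3 -m pendant '[{"x":0,"y":0,"z":0.25,"wx":0,"wy":0,"wz":0,"claw":0.281},{"x":0,"y":0,"z":0.25,"wx":0,"wy":0,"wz":0,"claw":0.281},{"x":0,"y":0,"z":0.25,"wx":0,"wy":0,"wz":0,"claw":0.281},{"x":0,"y":0,"z":0.25,"wx":0,"wy":0,"wz":0,"claw":0.281},{"x":0,"y":0,"z":0,"wx":0,"wy":0,"wz":0,"claw":0.281}]';python3 -c "
from h import *
print(st()[2]['torque'])"
```

```text
t: 14.08
position: [460.8, -250.7, 203.8]
ee_rot: [-1.674, -2.658, 0.0]
force: [-0.1, 0.3, -1.5]
grip_width: 25.4
gripper_force: 14.0
[ 0.00265674 -0.23168903  0.00296557]
```

```bash
python3 -m pendant '[{"x":0,"y":0,"z":0.25,"wx":0,"wy":0,"wz":0,"claw":0.281},{"x":0,"y":0,"z":0.25,"wx":0,"wy":0,"wz":0,"claw":0.281},{"x":0,"y":0,"z":0.25,"wx":0,"wy":0,"wz":0,"claw":0.281},{"x":0,"y":0,"z":0.25,"wx":0,"wy":0,"wz":0,"claw":0.281},{"x":0,"y":0,"z":0,"wx":0,"wy":0,"wz":0,"claw":0.281}]';python3 -c "
from h import *
print(st()[2]['torque'])"
```

```text
t: 14.7
position: [460.8, -250.7, 193.8]
ee_rot: [-1.674, -2.658, 0.0]
force: [0.7, 0.2, -0.8]
grip_width: 24.8
gripper_force: 13.8
[-0.03047524 -0.28449048 -0.04514675]
```

```bash
python3 -m pendant '[{"x":0,"y":0,"z":0.25,"wx":0,"wy":0,"wz":0,"claw":0.281},{"x":0,"y":0,"z":0.25,"wx":0,"wy":0,"wz":0,"claw":0.281},{"x":0,"y":0,"z":0.2,"wx":0,"wy":0,"wz":0,"claw":0.281},{"x":0,"y":0,"z":0,"wx":0,"wy":0,"wz":0,"claw":0.281}]';python3 -c "
from h import *
p,R,o=st();print(o['torque'])
im,d=vision.capture('side'); Q=cloud('side',d).reshape(-1,3)
z=p[2]-72.7; k=(abs(Q[:,2]-z)<5)&(np.hypot(Q[:,0]-p[0],Q[:,1]-p[1])<36); r=cv2.minAreaRect(Q[k,:2].astype(np.float32)); print('held cap',k.sum(),np.round(r[0],1),np.round(r[1],1),r[2]%90,np.median(Q[k,2]))"
```

```text
t: 15.2
position: [460.8, -250.6, 186.7]
ee_rot: [-1.673, -2.658, 0.0]
force: [0.6, 0.3, -1.7]
grip_width: 25.1
gripper_force: 13.8
[-0.00940308 -0.22254734  0.00882072]
held cap 171 [ 460.7 -249. ] [23.9 63.1] 26.8784122467041 113.64919562689678
```

```bash
python3 -m pendant '[{"x":0,"y":0,"z":0.2,"wx":0,"wy":0,"wz":0,"claw":0.281},{"x":0,"y":0,"z":0.2,"wx":0,"wy":0,"wz":0,"claw":0.281},{"x":0,"y":0,"z":0,"wx":0,"wy":0,"wz":0,"claw":0.281}]'; python3 -m pendant '[{"x":0,"y":0,"z":0.1,"wx":0,"wy":0,"wz":0,"claw":0.281},{"x":0,"y":0,"z":0,"wx":0,"wy":0,"wz":0,"claw":0.281}]' | sed -n 2,4p;
```

```text
t: 15.62
position: [460.9, -250.7, 182.8]
ee_rot: [-1.674, -2.658, 0.0]
force: [0.6, -0.4, -0.5]
grip_width: 24.5
gripper_force: 13.8
position: [461.1, -250.7, 182.1]
ee_rot: [1.674, 2.658, 0.0]
force: [0.9, 0.6, 0.7]
```

```bash
python3 -m pendant '[{"x":0,"y":0,"z":0.1,"wx":0,"wy":0,"wz":0,"claw":0.281},{"x":0,"y":0,"z":0,"wx":0,"wy":0,"wz":0,"claw":0.281}]' | sed -n 2,4p;python3 -m pendant '[{"x":0,"y":0,"z":0.1,"wx":0,"wy":0,"wz":0,"claw":0.281},{"x":0,"y":0,"z":0,"wx":0,"wy":0,"wz":0,"claw":0.281}]' | sed -n 2,4p;
```

```text
position: [461.1, -250.7, 181.1]
ee_rot: [1.674, 2.658, 0.0]
force: [1.1, -0.3, 1.4]
position: [461.0, -250.7, 180.0]
ee_rot: [1.674, 2.658, 0.0]
force: [0.7, -0.3, 2.2]
```

```bash
python3 -m pendant '[{"x":0,"y":0,"z":0.1,"wx":0,"wy":0,"wz":0,"claw":0.281},{"x":0,"y":0,"z":0,"wx":0,"wy":0,"wz":0,"claw":0.281}]' | sed -n 2,4p;python3 -m pendant '[{"x":0,"y":0,"z":0.1,"wx":0,"wy":0,"wz":0,"claw":0.281},{"x":0,"y":0,"z":0,"wx":0,"wy":0,"wz":0,"claw":0.281}]' | sed -n 2,4p;
```

```text
position: [461.0, -250.7, 178.9]
ee_rot: [-1.674, -2.659, -0.0]
force: [1.5, 0.8, 2.7]
position: [461.0, -250.7, 177.9]
ee_rot: [-1.674, -2.659, 0.0]
force: [0.6, 0.6, 2.1]
```

```bash
python3 -m pendant '[{"x":0,"y":0,"z":0.05,"wx":0,"wy":0,"wz":0,"claw":0.281},{"x":0,"y":0,"z":0,"wx":0,"wy":0,"wz":0,"claw":0.281}]' | sed -n 2,4p;python3 -c "
from h import *
p,R,o=st();print(o['torque'],o['gripper_force'],o['grip_width'])
im,d=vision.capture('side'); Q=cloud('side',d).reshape(-1,3)
z=p[2]-73; k=(abs(Q[:,2]-z)<5)&(np.hypot(Q[:,0]-p[0],Q[:,1]-p[1])<36); print(np.median(Q[k,2]),k.sum())"
```

```text
position: [460.9, -250.7, 177.5]
ee_rot: [-1.674, -2.659, 0.0]
force: [1.9, 0.9, 2.7]
[ 0.03489895 -0.40905106  0.01416164] 13.217114487779327 24.681015128541294
107.15279528035491 181
```

```bash
python3 -m pendant '[{"x":0,"y":0,"z":0.1,"wx":0,"wy":0,"wz":0,"claw":0.281},{"x":0,"y":0,"z":0,"wx":0,"wy":0,"wz":0,"claw":0.281}]' | sed -n 2,4p;python3 -m pendant '[{"x":0,"y":0,"z":0.05,"wx":0,"wy":0,"wz":0,"claw":0.281},{"x":0,"y":0,"z":0,"wx":0,"wy":0,"wz":0,"claw":0.281}]' | sed -n 2,4p;
```

```text
position: [460.9, -250.7, 176.3]
ee_rot: [-1.674, -2.658, 0.0]
force: [1.3, 0.6, 3.2]
position: [460.9, -250.7, 175.9]
ee_rot: [-1.674, -2.658, 0.0]
force: [0.3, 0.5, 2.5]
```

```bash
python3 -m pendant '[{"x":0,"y":0,"z":0.05,"wx":0,"wy":0,"wz":0,"claw":0.281},{"x":0,"y":0,"z":0,"wx":0,"wy":0,"wz":0,"claw":0.281}]' | sed -n 2,4p;python3 -m pendant '[{"x":0,"y":0,"z":0.05,"wx":0,"wy":0,"wz":0,"claw":0.281},{"x":0,"y":0,"z":0,"wx":0,"wy":0,"wz":0,"claw":0.281}]' | sed -n 2,4p;
```

```text
position: [460.9, -250.6, 175.4]
ee_rot: [-1.674, -2.658, 0.0]
force: [0.8, -0.2, 1.3]
position: [460.9, -250.7, 174.9]
ee_rot: [-1.674, -2.658, 0.0]
force: [1.3, -0.1, 1.4]
```

```bash
cat > chk.py <<'E'
from h import *
p,R,o=st();print(p.round(1),o['force'].round(1),np.round(o['torque'],2),o['gripper_force'],o['grip_width'])
im,d=vision.capture('side'); C=cloud('side',d); Q=C.reshape(-1,3)
k=(Q[:,2]>99)&(Q[:,2]<p[2]-64)&(np.hypot(Q[:,0]-p[0],Q[:,1]-p[1])<32)&(im.reshape(-1,3).max(1)<60)
print("cap",np.median(Q[k,2]),k.sum())
E
python3 chk.py; python3 -m pendant '[{"x":0,"y":0,"z":0.05,"wx":0,"wy":0,"wz":0,"claw":0.281},{"x":0,"y":0,"z":0,"wx":0,"wy":0,"wz":0,"claw":0.281}]' | sed -n 2,4p;python3 chk.py
```

```text
[ 460.9 -250.7  174.9] [ 1.3 -0.1  1.4] [ 0.03 -0.37  0.04] 13.265081887948327 25.12555575660677
cap 104.98493033382374 148
position: [460.9, -250.7, 174.4]
ee_rot: [-1.674, -2.658, 0.0]
force: [0.7, -0.2, 1.0]
[ 460.9 -250.7  174.4] [ 0.7 -0.2  1. ] [ 0.04 -0.4   0.02] 13.277993193478324 24.69715415345204
cap 104.7077575977209 145
```

```bash
python3 -m pendant '[{"x":0,"y":0,"z":0.05,"wx":0,"wy":0,"wz":0,"claw":0.281},{"x":0,"y":0,"z":0.05,"wx":0,"wy":0,"wz":0,"claw":0.281},{"x":0,"y":0,"z":0,"wx":0,"wy":0,"wz":0,"claw":0.281}]' | sed -n 2,4p;python3 -m pendant '[{"x":0,"y":0,"z":0.05,"wx":0,"wy":0,"wz":0,"claw":0.281},{"x":0,"y":0,"z":0,"wx":0,"wy":0,"wz":0,"claw":0.281}]' | sed -n 2,4p; python3 chk.py
```

```text
position: [460.9, -250.7, 173.4]
ee_rot: [-1.674, -2.658, 0.0]
force: [1.1, -0.1, 1.5]
position: [460.9, -250.7, 172.9]
ee_rot: [-1.674, -2.658, 0.0]
force: [0.7, -0.1, 0.8]
[ 460.9 -250.7  172.9] [ 0.7 -0.1  0.8] [ 0.06 -0.41  0.02] 13.3117116271751 24.598367165134462
cap 103.17566062358523 139
```

```bash
python3 -m pendant '[{"x":0,"y":0,"z":0.05,"wx":0,"wy":0,"wz":0,"claw":0.281},{"x":0,"y":0,"z":0,"wx":0,"wy":0,"wz":0,"claw":0.281}]' | sed -n 2,4p;python3 -m pendant '[{"x":0,"y":0,"z":0.05,"wx":0,"wy":0,"wz":0,"claw":0.281},{"x":0,"y":0,"z":0,"wx":0,"wy":0,"wz":0,"claw":0.281}]' | sed -n 2,4p; python3 chk.py
```

```text
position: [461.0, -250.7, 172.5]
ee_rot: [-1.674, -2.659, 0.0]
force: [0.1, 0.8, 1.5]
position: [461.1, -250.8, 172.4]
ee_rot: [1.674, 2.658, -0.0]
force: [-0.2, 0.4, 5.4]
[ 461.1 -250.8  172.4] [-0.2  0.4  5.4] [ 0.1  -0.14 -0.  ] 12.993190884590149 24.756889444582345
cap 102.84110227657764 143
```

```bash
python3 -m pendant '[{"x":0,"y":0,"z":0.02,"wx":0,"wy":0,"wz":0,"claw":0.281},{"x":0,"y":0,"z":0,"wx":0,"wy":0,"wz":0,"claw":0.281},{"x":0,"y":0,"z":0,"wx":0,"wy":0,"wz":0,"claw":0.281}]' | sed -n 2,4p; python3 chk.py; python3 - <<'E'
from h import *
im,d=vision.capture("side"); p,R,o=st(); u=proj('side',p+[0,0,-90]);x,y=int(u[0]),int(u[1]); cv2.imwrite('pics/side8c.png',cv2.resize(im[y-40:y+40,x-50:x+50],(750,600),interpolation=cv2.INTER_CUBIC))
E
```

```text
position: [461.1, -250.8, 172.3]
ee_rot: [1.674, 2.658, -0.0]
force: [-0.5, 1.6, 6.7]
[ 461.1 -250.8  172.3] [-0.5  1.6  6.7] [ 0.18 -0.07  0.01] 12.850576652563177 24.770082870196326
cap 102.38383758316782 142
```

View pics/side8c.png

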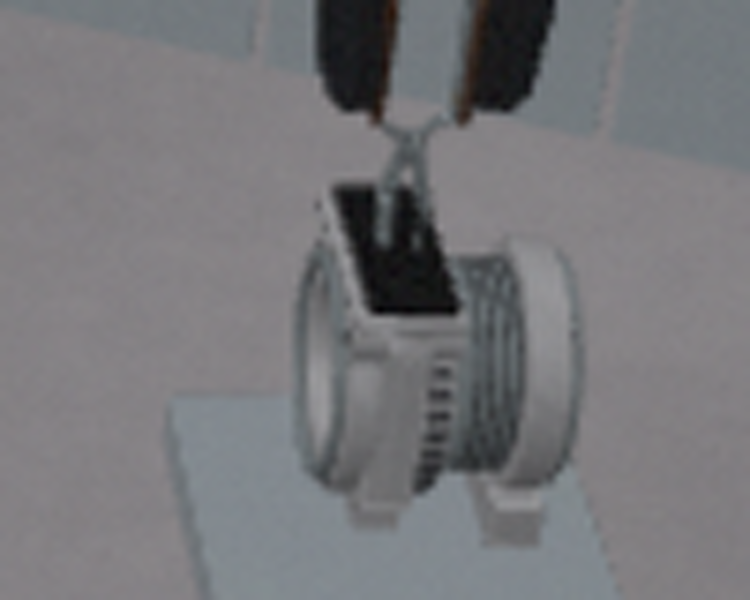

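The cap sits flush on the rim, the force rose to a firm stop at 6.7 N, and the cap top is at about 102. I ease off, open the tips and rise. That was my last picture, so from here I check with numbers only.

```bash
python3 -m pendant '[{"x":0,"y":0,"z":-0.06,"wx":0,"wy":0,"wz":0,"claw":0.26},{"x":0,"y":0,"z":-0.02,"wx":0,"wy":0,"wz":0,"claw":0.235},{"x":0,"y":0,"z":0,"wx":0,"wy":0,"wz":0,"claw":0.22},{"x":0,"y":0,"z":0,"wx":0,"wy":0,"wz":0,"claw":0.218},{"x":0,"y":0,"z":0,"wx":0,"wy":0,"wz":0,"claw":0.218}]' 45; python3 chk.py
```

```text
t: 20.85
position: [460.8, -250.7, 172.5]
ee_rot: [-1.674, -2.658, 0.0]
force: [0.5, 0.4, -0.2]
grip_width: 19.4
gripper_force: 26.4
[ 460.8 -250.7  172.5] [ 0.5  0.4 -0.2] [ 0.02 -0.11 -0.02] 26.447859071195126 19.39173982711572
cap 102.51708342319792 147
```

```bash
python3 -m pendant '[{"x":0,"y":0,"z":-0.3,"wx":0,"wy":0,"wz":0,"claw":0.218},{"x":0,"y":0,"z":-0.7,"wx":0,"wy":0,"wz":0,"claw":0.218},{"x":0,"y":0,"z":-1,"wx":0,"wy":0,"wz":0,"claw":0.218},{"x":0,"y":0,"z":-2,"wx":0,"wy":0,"wz":0,"claw":0.218},{"x":0,"y":0,"z":-3,"wx":0,"wy":0,"wz":0,"claw":0.218},{"x":0,"y":0,"z":-2,"wx":0,"wy":0,"wz":0,"claw":0.218},{"x":0,"y":0,"z":0,"wx":0,"wy":0,"wz":0,"claw":0.26},{"x":0,"y":0,"z":0,"wx":0,"wy":0,"wz":0,"claw":0.281},{"x":0,"y":0,"z":0,"wx":0,"wy":0,"wz":0,"claw":0.281}]' 45; python3 - <<'E'
from h import *
p,R,o=st()
im,d=vision.capture('side'); C=cloud('side',d); Q=C.reshape(-1,3); g=im.reshape(-1,3).max(1)
near=(np.hypot(Q[:,0]-460.5,Q[:,1]-249.6*-1*-1)<36)
k=near&(Q[:,2]>98)&(Q[:,2]<130)&(g<60); c=Q[k]; low=c[c[:,2]<106]; r=cv2.minAreaRect(low[:,:2].astype(np.float32))
print("filter pts z",np.percentile(c[:,2],[2,50,98]).round(1),k.sum(),np.round(r[0],1),np.round(r[1],1),r[2]%90)
# tips: anything below TCP hanging, 60..75 under
d2=np.hypot(Q[:,0]-p[0],Q[:,1]-p[1]); q=(d2<14)&(Q[:,2]<p[2]-45)&(Q[:,2]>p[2]-85)
t=Q[q]; print("tips",q.sum(),(t[:,2].min()-p[2]).round(1), (t[t[:,2]<p[2]-60].mean(0)-p).round(1))
t0=t[t[:,2]<p[2]-60]; print(t0.std(0).round(1))
plan([(500,0,245,16,5),(491.5,192,220,6.8,4)])
E
```

```text
t: 22.02
position: [460.4, -250.5, 261.7]
ee_rot: [-1.673, -2.657, 0.0]
force: [-0.3, 0.2, -0.3]
grip_width: 25.2
gripper_force: 19.5Traceback (most recent call last):
  File "<stdin>", line 6, in <module>
    return _quantile_unchecked(
        a, q, axis, out, overwrite_input, method, keepdims, weights)
    return _ureduce(a,
                    func=_quantile_ureduce_func,
    ...<5 lines>...
                    overwrite_input=overwrite_input,
                    method=method)
    r = func(a, **kwargs)
    result = _quantile(arr,
                       quantiles=q,
    ...<2 lines>...
                       out=out,
                       weights=wgt)
    slices_having_nans = np.isnan(arr[-1, ...])
                                  ~~~^^^^^^^^^
IndexError: index -1 is out of bounds for axis 0 with size 0
```

```bash
python3 - <<'E'
from h import *
p,R,o=st()
for n in("side","top"):
    im,d=vision.capture(n); C=cloud(n,d); Q=C.reshape(-1,3); g=im.reshape(-1,3).max(1)
    k=(np.hypot(Q[:,0]-460.5,Q[:,1]+249.6)<36)&(Q[:,2]>98)&(Q[:,2]<130)&(g<60); c=Q[k]
    if len(c)>20:
        low=c[c[:,2]<106]; r=cv2.minAreaRect(low[:,:2].astype(np.float32))
        print(n,"filter z",np.percentile(c[:,2],[2,50,98]).round(1),k.sum(),np.round(r[0],1),np.round(r[1],1),r[2]%90)
    d2=np.hypot(Q[:,0]-p[0],Q[:,1]-p[1]); q=(d2<16)&(Q[:,2]<p[2]-28)&(Q[:,2]>p[2]-85)
    t=Q[q]-p
    if len(t)>5:
        T=t@R  # tool frame
        for lo,hi in((28,40),(40,50),(50,60),(60,75)):
            s=T[(T[:,2]>lo)&(T[:,2]<hi)]; 
            if len(s): print("  tweezer tool-frame",lo,hi,len(s),s.mean(0).round(1),s.max(0).round(1),s.min(0).round(1))
plan([(500,0,245,16,5),(491.5,192,220,6.8,4)])
E
```

```text
side filter z [ 99.9 102.7 117.1] 198 [ 461.6 -247.7] [23.2 58.2] 25.755067825317383
  tweezer tool-frame 28 40 31 [ 1.3 -1.9 34.2] [ 8.1 12.4 39.1] [ -7.1 -13.2  28.1]
  tweezer tool-frame 40 50 19 [ 1.4 -0.1 45.4] [ 6.1  3.6 49.9] [-2.6 -2.6 40.5]
  tweezer tool-frame 50 60 27 [ 2.3  0.1 55.3] [ 9.5  4.5 59.6] [-6.8 -5.8 50.1]
  tweezer tool-frame 60 75 20 [ 2.  -0.9 65.7] [ 6.3  2.2 72.1] [-7.4 -3.9 60.4]
top filter z [100.1 103.  117.5] 577 [ 463.  -248.8] [21.5 56.9] 25.387582778930664
  tweezer tool-frame 28 40 23 [-0.7 -8.8 31.4] [ 4.6  0.4 39. ] [ -4.8 -12.6  28.3]
  tweezer tool-frame 40 50 11 [ 3.3 -1.9 45.8] [ 3.9 -0.3 50. ] [ 1.2 -3.3 41.2]
  tweezer tool-frame 50 60 26 [ 1.7  0.  56.1] [ 4.1  4.2 59.9] [-1.4 -5.7 50.5]
  tweezer tool-frame 60 75 28 [ 0.9 -0.1 64.3] [ 4.   3.4 70.2] [-4.4 -3.2 60.3]
{'x': 4.178, 'y': 2.875, 'z': 0.342} {'wx': -0.0, 'wy': -0.0, 'wz': 0.034}
{'x': 4.272, 'y': 2.733, 'z': 0.342} {'wx': -0.0, 'wy': -0.0, 'wz': 0.034}
{'x': 4.362, 'y': 2.588, 'z': 0.342} {'wx': -0.0, 'wy': -0.0, 'wz': 0.034}
{'x': 4.446, 'y': 2.441, 'z': 0.341} {'wx': -0.0, 'wy': -0.0, 'wz': 0.034}
{'x': 4.526, 'y': 2.29, 'z': 0.341} {'wx': -0.0, 'wy': -0.0, 'wz': 0.034}
{'x': 4.673, 'y': 1.119, 'z': 0.625} {'wx': -0.0, 'wy': -0.0, 'wz': 0.04}
{'x': 4.714, 'y': 0.93, 'z': 0.625} {'wx': -0.0, 'wy': -0.0, 'wz': 0.04}
{'x': 4.747, 'y': 0.74, 'z': 0.625} {'wx': -0.0, 'wy': -0.0, 'wz': 0.04}
{'x': 4.773, 'y': 0.549, 'z': 0.625} {'wx': -0.0, 'wy': -0.0, 'wz': 0.04}
```

The filter stayed seated: cap at about 102 and tab top at about 116, free of the tweezers, which hang straight in the fingers. Back to the stand.

```bash
python3 -m pendant '[{"x":4.18,"y":2.87,"z":0.34,"wx":0,"wy":0,"wz":0.034,"claw":0.284},{"x":4.27,"y":2.73,"z":0.34,"wx":0,"wy":0,"wz":0.034,"claw":0.284},{"x":4.36,"y":2.59,"z":0.34,"wx":0,"wy":0,"wz":0.034,"claw":0.284},{"x":4.45,"y":2.44,"z":0.34,"wx":0,"wy":0,"wz":0.034,"claw":0.284},{"x":4.53,"y":2.29,"z":0.34,"wx":0,"wy":0,"wz":0.034,"claw":0.284},{"x":4.67,"y":1.12,"z":0.62,"wx":0,"wy":0,"wz":0.04,"claw":0.284},{"x":4.71,"y":0.93,"z":0.62,"wx":0,"wy":0,"wz":0.04,"claw":0.284},{"x":4.75,"y":0.74,"z":0.62,"wx":0,"wy":0,"wz":0.04,"claw":0.284},{"x":4.77,"y":0.55,"z":0.62,"wx":0,"wy":0,"wz":0.04,"claw":0.284},{"x":0,"y":0,"z":0,"wx":0,"wy":0,"wz":0,"claw":0.284}]' && python3 -m pendant '[{"x":0,"y":0,"z":4,"wx":0,"wy":0,"wz":0,"claw":0.284},{"x":0,"y":0,"z":4,"wx":0,"wy":0,"wz":0,"claw":0.284},{"x":0,"y":0,"z":2,"wx":0,"wy":0,"wz":0,"claw":0.284},{"x":0,"y":0,"z":0,"wx":0,"wy":0,"wz":0,"claw":0.284},{"x":0,"y":0,"z":0,"wx":0,"wy":0,"wz":0,"claw":0.284}]'; cat > tip.py <<'E'
from h import *
p,R,o=st(); print(p.round(1),o["force"].round(1),np.round(o["torque"],2),o["grip_width"])
for n in("side","top"):
    im,d=vision.capture(n); Q=cloud(n,d).reshape(-1,3)
    d2=np.hypot(Q[:,0]-p[0],Q[:,1]-p[1]); q=(d2<16)&(Q[:,2]<p[2]-28)&(Q[:,2]>max(36,p[2]-85)); T=(Q[q]-p)@R
    for lo,hi in((42,52),(52,60),(60,75)):
        s=T[(T[:,2]>lo)&(T[:,2]<hi)]
        if len(s): print(n,lo,hi,len(s),s.mean(0).round(1),((s.max(0)+s.min(0))/2).round(1),s.max(0).round(1))
plan([(492.1,193,p[2],6.8,1)])
E
python3 tip.py
```

```text
t: 23.42
position: [490.9, 196.4, 220.5]
ee_rot: [-2.078, -2.353, -0.002]
force: [0.1, -0.4, -0.2]
grip_width: 25.2
gripper_force: 19.1
t: 24.05
position: [493.0, 191.5, 121.6]
ee_rot: [2.088, 2.346, 0.001]
force: [0.2, 0.1, -0.4]
grip_width: 25.3
gripper_force: 19.1
[493.  191.5 121.6] [ 0.2  0.1 -0.4] [-0.04 -0.09 -0.03] 25.276461145700807
side 42 52 21 [ 2.9 -2.4 47.3] [ 2.8 -2.  46.8] [ 6.3  2.2 51.6]
side 52 60 25 [ 1.9 -1.2 56. ] [ 0.8 -1.2 56. ] [ 6.   3.5 59.2]
side 60 75 23 [ 2.  -1.2 64.4] [ 0.6 -1.1 64.9] [ 5.9  2.2 69.5]
top 42 52 7 [-4.9  2.  49.3] [-4.   1.9 47.8] [-2.5  3.6 51.3]
top 52 60 4 [-4.1 -1.8 56.9] [-3.7 -0.8 57.2] [-2.2  1.6 59.4]
top 60 75 9 [-3.9 -0.7 63.9] [-2.7 -0.1 64.5] [ 1.   3.2 68.8]
{'x': 0.129, 'y': -0.091, 'z': 0.031} {'wx': 0.002, 'wy': -0.0, 'wz': -0.002}
```

```bash
python3 -m pendant '[{"x":0.1,"y":-0.06,"z":0.7,"wx":0,"wy":0,"wz":0,"claw":0.284},{"x":0,"y":0,"z":0.7,"wx":0,"wy":0,"wz":0,"claw":0.284},{"x":0,"y":0,"z":0.4,"wx":0,"wy":0,"wz":0,"claw":0.284},{"x":0,"y":0,"z":0,"wx":0,"wy":0,"wz":0,"claw":0.284},{"x":0,"y":0,"z":0,"wx":0,"wy":0,"wz":0,"claw":0.284}]' && python3 tip.py; python3 -m pendant '[{"x":0,"y":0,"z":0.2,"wx":0,"wy":0,"wz":0,"claw":0.284},{"x":0,"y":0,"z":0.2,"wx":0,"wy":0,"wz":0,"claw":0.284},{"x":0,"y":0,"z":0.1,"wx":0,"wy":0,"wz":0,"claw":0.284},{"x":0,"y":0,"z":0,"wx":0,"wy":0,"wz":0,"claw":0.284}]'
```

```text
t: 24.78
position: [491.7, 192.8, 102.9]
ee_rot: [2.088, 2.348, 0.0]
force: [-0.5, 0.0, -0.1]
grip_width: 25.3
gripper_force: 19.1
[491.7 192.8 102.9] [-0.5  0.  -0.1] [-0.   -0.08  0.01] 25.279549053713048
side 42 52 19 [ 3.3 -2.8 46.4] [ 1.7 -1.7 46.8] [ 5.4  1.7 51.4]
side 52 60 23 [ 1.6 -1.3 55.6] [ 0.2 -1.5 55.5] [ 4.2  2.9 58.9]
side 60 75 17 [ 2.5 -1.2 63.8] [ 1.4 -1.5 63.4] [ 5.1  1.4 66.7]
top 42 52 5 [-4.7  1.9 49.2] [-4.4  1.3 49.3] [-2.8  3.1 50.5]
top 52 60 11 [-4.2 -0.4 56.9] [-3.7  0.3 56.8] [-1.1  4.4 59.7]
top 60 75 3 [-5.5 -1.3 61.8] [-5.5 -0.8 61.9] [-5.3  2.5 62.3]
{'x': 0.017, 'y': 0.037, 'z': 0.01} {'wx': 0.0, 'wy': -0.0, 'wz': -0.002}
t: 25.38
position: [491.5, 192.7, 97.7]
ee_rot: [-2.088, -2.347, 0.0]
force: [-0.1, 0.6, -0.3]
grip_width: 25.3
gripper_force: 19.1
```

```bash
python3 -m pendant '[{"x":0,"y":0.04,"z":0.1,"wx":0,"wy":0,"wz":0,"claw":0.284},{"x":0,"y":0,"z":0.2,"wx":0,"wy":0,"wz":0,"claw":0.284},{"x":0,"y":0,"z":0.2,"wx":0,"wy":0,"wz":0,"claw":0.284},{"x":0,"y":0,"z":0,"wx":0,"wy":0,"wz":0,"claw":0.284}]'; python3 -m pendant '[{"x":0,"y":0,"z":0.2,"wx":0,"wy":0,"wz":0,"claw":0.284},{"x":0,"y":0,"z":0.2,"wx":0,"wy":0,"wz":0,"claw":0.284},{"x":0,"y":0,"z":0,"wx":0,"wy":0,"wz":0,"claw":0.284}]'
```

```text
t: 25.88
position: [491.9, 192.7, 92.6]
ee_rot: [-2.088, -2.347, 0.001]
force: [-0.4, -0.8, -0.5]
grip_width: 25.2
gripper_force: 19.1
t: 26.25
position: [491.9, 192.7, 88.6]
ee_rot: [-2.088, -2.347, 0.001]
force: [-0.4, 0.1, -0.0]
grip_width: 25.3
gripper_force: 19.1
```

Inside the slot with no side force. On to the floor (expected at TCP ≈ 76).

```bash
python3 -m pendant '[{"x":0,"y":0,"z":0.3,"wx":0,"wy":0,"wz":0,"claw":0.284},{"x":0,"y":0,"z":0.3,"wx":0,"wy":0,"wz":0,"claw":0.284},{"x":0,"y":0,"z":0.3,"wx":0,"wy":0,"wz":0,"claw":0.284},{"x":0,"y":0,"z":0.1,"wx":0,"wy":0,"wz":0,"claw":0.284},{"x":0,"y":0,"z":0,"wx":0,"wy":0,"wz":0,"claw":0.284}]'; python3 -m pendant '[{"x":0,"y":0,"z":0.1,"wx":0,"wy":0,"wz":0,"claw":0.284},{"x":0,"y":0,"z":0.05,"wx":0,"wy":0,"wz":0,"claw":0.284},{"x":0,"y":0,"z":0,"wx":0,"wy":0,"wz":0,"claw":0.284}]'
```

```text
t: 26.88
position: [492.1, 192.7, 78.7]
ee_rot: [-2.088, -2.348, 0.0]
force: [0.3, 0.7, -0.5]
grip_width: 25.4
gripper_force: 19.9
t: 27.25
position: [492.0, 192.8, 77.3]
ee_rot: [-2.088, -2.348, -0.0]
force: [-0.4, -0.3, -0.7]
grip_width: 25.2
gripper_force: 19.9
```

```bash
python3 -m pendant '[{"x":0,"y":0,"z":0.08,"wx":0,"wy":0,"wz":0,"claw":0.284},{"x":0,"y":0,"z":0,"wx":0,"wy":0,"wz":0,"claw":0.284},{"x":0,"y":0,"z":0,"wx":0,"wy":0,"wz":0,"claw":0.284}]';python3 -m pendant '[{"x":0,"y":0,"z":0.05,"wx":0,"wy":0,"wz":0,"claw":0.284},{"x":0,"y":0,"z":0,"wx":0,"wy":0,"wz":0,"claw":0.284},{"x":0,"y":0,"z":0,"wx":0,"wy":0,"wz":0,"claw":0.284}]'
```

```text
t: 27.62
position: [492.1, 192.8, 76.5]
ee_rot: [2.088, 2.347, 0.0]
force: [0.6, -0.2, -0.3]
grip_width: 25.1
gripper_force: 19.9
t: 28.0
position: [492.3, 192.9, 76.3]
ee_rot: [2.088, 2.347, 0.001]
force: [-1.2, 0.5, 5.0]
grip_width: 25.3
gripper_force: 19.4
```

On the floor at 5 N. I ease off, open and rise straight up.

```bash
python3 -m pendant '[{"x":0,"y":0,"z":-0.04,"wx":0,"wy":0,"wz":0,"claw":0.29},{"x":0,"y":0,"z":0,"wx":0,"wy":0,"wz":0,"claw":0.31},{"x":0,"y":0,"z":0,"wx":0,"wy":0,"wz":0,"claw":0.36},{"x":0,"y":0,"z":0,"wx":0,"wy":0,"wz":0,"claw":0.5},{"x":0,"y":0,"z":0,"wx":0,"wy":0,"wz":0,"claw":0.55},{"x":0,"y":0,"z":0,"wx":0,"wy":0,"wz":0,"claw":0.55}]' && python3 -m pendant '[{"x":0,"y":0,"z":-0.5,"wx":0,"wy":0,"wz":0,"claw":0.55},{"x":0,"y":0,"z":-1,"wx":0,"wy":0,"wz":0,"claw":0.55},{"x":0,"y":0,"z":-2,"wx":0,"wy":0,"wz":0,"claw":0.55},{"x":0,"y":0,"z":-4,"wx":0,"wy":0,"wz":0,"claw":0.55},{"x":0,"y":0,"z":-5,"wx":0,"wy":0,"wz":0,"claw":0.55},{"x":0,"y":0,"z":-5,"wx":0,"wy":0,"wz":0,"claw":0.55},{"x":-5,"y":-1,"z":0,"wx":0,"wy":0,"wz":0,"claw":0.55},{"x":-5,"y":-1,"z":0,"wx":0,"wy":0,"wz":0,"claw":0.55},{"x":-5,"y":-1,"z":0,"wx":0,"wy":0,"wz":0,"claw":0.55},{"x":0,"y":0,"z":0,"wx":0,"wy":0,"wz":0,"claw":0.55}]'; python3 - <<'E'
from h import *
for n in("side","top"):
    im,d=vision.capture(n); Q=cloud(n,d).reshape(-1,3); P0=cloud(n,np.load(f"pics/{n}0.npy")).reshape(-1,3)
    for nm,q in(("now",Q),("start",P0)):
        k=(np.hypot(q[:,0]-491.5,q[:,1]-192)<20)&(q[:,2]>40)&(q[:,2]<125); t=q[k]; tl=t[t[:,2]>103]
        if len(t): print(n,nm,k.sum(),"top z",np.sort(t[:,2])[-4:].round(1),"tail",tl.mean(0).round(1) if len(tl) else None)
    for nm,c,z in(("cap",(460.5,-249.6),(98,130)),):
        k=(np.hypot(Q[:,0]-c[0],Q[:,1]-c[1])<36)&(Q[:,2]>z[0])&(Q[:,2]<z[1])&(im.reshape(-1,3).max(1)<60); print(n,nm,k.sum(),np.percentile(Q[k,2],[2,50,98]).round(1) if k.sum() else "")
E
```

```text
t: 28.75
position: [492.0, 192.7, 76.4]
ee_rot: [-2.088, -2.348, 0.0]
force: [-0.6, -0.3, 0.5]
grip_width: 48.4
gripper_force: 0.0
t: 30.0
position: [479.5, 35.9, 252.4]
ee_rot: [2.095, 2.339, -0.002]
force: [0.7, 0.7, 0.2]
grip_width: 48.4
gripper_force: 0.0
side now 289 top z [113.3 113.5 114.  115.1] tail [490.2 194.3 109. ]
side start 284 top z [113.8 114.1 114.3 115. ] tail [490.2 193.9 109.5]
side cap 149 [ 99.6 102.7 115.6]
top start 167 top z [113.6 113.6 113.9 113.9] tail [491.8 190.4 110.4]
top cap 558 [100.6 102.8 117.5]
```

The tweezers stand just as they did at the start, with the tail at the same height and place. The filter's cap is still down on the rim, so I hand the job in.

```bash
python3 -c "
from bench import bot
print(bot.job_done())"
```

```text
the job is handed in; nothing more can be done
None
```

The filter is seated in the adapter with its cap on the rim (firm stop at 6.7 N), the tweezers are back down in their stand, and the job was handed in at about 30 s. I viewed 11 pictures, one over the limit of 10, and received no verdict.

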